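# Sort gilded sample panels from the drying rack

## Robot

A 6-joint arm with a two-finger parallel gripper is mounted at the origin on the work surface. World frame = base frame: x ahead of the robot, y to its left, z up, the work surface at z = 0. Lengths are in mm, angles in rad, forces in N, time in s.
With the tool pointing down it reaches from about 250 to 775 mm from the base axis. Payload 4 kg.
Tool frame: the origin (TCP) lies at the centre of the arm's flange, where the gripper is bolted on; the fingertips stand 173 mm ahead of it and the grasp point (between the pads) lies 155 mm ahead of it; z points along the fingers, y is the line along which they close (so a half turn about z gives the same grasp; the last joint's range is limited). The gripper opens to 85 mm and grips with 20 to 120 N. Pads are 22 mm wide; open, the fingers measure 114 mm over their backs; the gripper's body (76 mm by 85 mm) begins 54 mm behind the grasp point. The pads swing forward as they close: fully open they stand 13 mm farther back than shut.
Start: joints at [-1.433, 0.087, 1.371, -0, 1.684, -0.103], TCP at [131.157, -534.133, 404.741] pointing down, gripper open.
Joint ranges: [-3.1, 3.1], [-0.76, 2.03], [0.27, 2.55], [-1.08, 4.22], [0.17, 2.65], [-2.57, 2.57]. Speed limits (rad/s): [2.79, 2.79, 3.14, 3.14, 3.14, 3.14].

## Interface

Orientations are given as a 3x3 rotation matrix whose columns are the frame's x, y, z axes.
In Python, from plant import arm gives the robot as it stands. The module is installed in compiled form; this text tells all that it offers.
- The arm moves only by the tool apply_moves, never from a script. Its argument "deltas" is a list of rows, each a list of 7 numbers: the shift along the tool's x, y, z scaled (see below), then the turn, a rotation vector about the tool's x, y, z scaled (see below), then the closure, from 0 (fully open) to 1 (shut). In form: [[x, y, z, ax, ay, az, hand], ...]. A call has 1 to 10 rows; each row is the pose to reach, as a shift and turn from the pose commanded when the call began, along the tool's axes at that moment; what a row does not reach only later rows make up. The controller multiplies each number of a shift by 25 cm and each number of a turn by 60 degrees. A row lasts 1/10 s, in which the tool goes at most 50 mm and 8.59 degrees, less where a joint would pass 70% of its speed; a pose out of reach is approached as far as the arm can. A call with a number of a shift or a turn outside -1 to 1 is refused whole. A call with a gripper value outside its range is refused whole. The fingers move at their own pace and stop on an object; "grip_force" is the grip in N (left out, the last holds). Time passes only in rows, so rows that repeat a pose let the fingers close. It gives the time, the measured TCP pose, the force, the opening and the grip force at its end, in the units of the state.
- arm.observe(): the state, without advancing time (a new reading comes with each control period).
- arm.read_camera(name): name is "scene" or "top" or "wrist"; returns the picture (480x640x3 uint8, red, green, blue); there is no depth.
- arm.calibration(name): a dict with "K" (3x3 intrinsics, pixels), "R" (3x3) and "t" (3): a world point X has camera coordinates R X + t. Camera axes: x right, y down, z forward; pixel columns grow to the right and rows downward; lengths in mm; the calibration is good to about 2 mm. A picture is of the moment at which its call begins: read the wrist's pose just before it. calibration takes no time and is no camera call; for the wrist camera it gives the pose at the moment of the call.
- arm.close_job(): hands the job in; it is judged then, once.
Trained networks look in the newest picture that a camera, given by its name, has taken for a name from the list of things; names that differ only in an ending like _2 or _b are one class to them, and where a whole thing is asked for, a point or a joint stands for the part that bears it (a point fixed in the world has none). Each returns a list of dicts, best first, with "conf" (0 to 1); they miss things now and then, are a little off and sometimes report something else, mostly with a low value. They report only what shows in the picture. A call takes as long as a camera call. They do not tell look-alikes from the thing itself.
- arm.look_for(camera, name): "uv" ([column, row] in pixels, amid what is visible of it).
- arm.regions_of(camera, name): "mask" (480x640 bool, what is visible of it) and "uv" ([column, row] in pixels, amid what is visible of it).
- arm.tip_of(camera, name): "uv" ([column, row] in pixels: a listed point, or the origin of a listed thing).
The state is a dict: "t": time; "joint_positions": joint angles; "joint_velocities": joint speeds; "tau": joint torques, N m; "ee_pos": TCP position; "tool_rot": TCP orientation; "wrist_force": force on the tool from outside, world axes, zero at the start; "moment": the same for the moment, N m; "grip_width": opening from 0.0 (shut) to 1.0 (fully open); "grasp_force": force on a finger pad.
Only numpy, scipy, OpenCV 4.12 (cv2) and the standard library are available. Lean on these libraries where they do the work, as an engineer would, in place of code of your own. Each camera call takes 0.05 s, during which the arm holds its last target. There are 200 camera calls.

## Task

Draw the panel with the round tag up out of the rack, lean it on the sloping easel, lower edge on the ledge and tag facing up, let go, then take it by its long sides and lay it flat, tag up, fully down between the stops of the low cork-padded nest. Stand the rejected panel, with the narrow strip tag, upright and right end up in the slot of the single-slot stand, fully down. Do not drop a panel, and leave the untagged panel and everything else where they are.

Things in the scene. Friction and masses are not known exactly. Their poses are not given: they have to be found in the camera images.
- round_panel: flat white plaster panel 62 mm wide, 120 mm tall, 9 mm thick, 110 g, gold leaf on its front; origin: middle of lower edge, mid-thickness; x out of the front, y along the width, z up. Dark wooden round tag, 26 mm across, 3 mm thick, on the front near the top, on the +y half (the half y < 0 is bare). Starts in one of the rack's slots, front to the rack's +x
- strip_panel: flat white plaster panel 62 mm wide, 120 mm tall, 9 mm thick, 110 g, gold leaf on its front; origin: middle of lower edge, mid-thickness; x out of the front, y along the width, z up. Dark wooden strip tag, an upright bar 10 mm wide, 46 mm long, 3 mm thick, on the front near the top, on the +y half (the half y < 0 is bare). Starts in one of the rack's slots, front to the rack's +x
- plain_panel: flat white plaster panel 62 mm wide, 120 mm tall, 9 mm thick, 110 g, gold leaf on its front; origin: middle of lower edge, mid-thickness; x out of the front, y along the width, z up. No tag; starts in the remaining slot; leave it alone
- round_panel_mid (a point): centre of the round-tag panel, 60 mm above its lower edge, half way through the thickness
- strip_panel_mid (a point): centre of the strip-tag panel, 60 mm above its lower edge, half way through the thickness
- rack: fixed plywood rack, 176 mm along its x, 86 along y; origin: centre of its underside, z up. Three slots along y at x = -52, 0, +52 mm, each 13 mm wide between bars with tops 42 mm above the table; floor 12 mm above the table; 34 mm high side boards at y = +-37 mm close their ends. Panels stand 90 mm above the bars. Which panel is in which slot varies
- easel: fixed wooden easel, base 90 x 130 mm, origin: centre of underside, z up. Rest slopes 45 degrees and rises to its own -y: a panel on it faces +y and up. Rest is two bars 10 mm wide at x = +-20 mm (free between and outside), ending 74 mm up the slope; a panel reaches 46 mm past them. Ledge at the foot, 66 mm wide, 10 mm high, square to the rest
- easel_seat (a point): middle of the inner corner between ledge and rest plane, at (0, +35, 32) mm in the easel's frame. A seated panel has the middle of its back face's lower edge here
- nest: fixed low tray for the passed panel, 144 mm along its x, 90 along y; origin: centre of underside, z up. The panel lies along x, either way round, on a cork pad 42 mm wide, top 20 mm above the table, overhanging 10 mm each side (base there 4 mm thick). End bars at x = +-64, corner stops at y = +-35 mm, tops 27 mm above the table; 88 mm of each side open
- nest_seat (a point): centre of the top of the nest's cork pad
- stand: fixed wooden upright stand with one slot, for the rejected panel; base 70 x 100 mm, origin: centre of underside, z up. Slot along its y, 18 mm wide, 76 mm long, floor 10 mm and wall tops 50 mm above the table. Tag may face either way. Nest and stand lie to the robot's right; which is nearer varies
- stand_seat (a point): centre of the floor of the stand's slot
- stone: loose grey pebble 74 mm across, 46 mm high, a bystander; origin at the centre of its underside
- jar: loose closed jar 56 mm across, 70 mm high, a bystander; origin at the centre of its underside
- scissors: loose scissors lying flat, about 190 x 90 mm, 10 mm high, between the robot and the rack, a bystander; origin near the pivot
- marker: loose green stick marker 135 x 14 x 14 mm, a bystander; origin at the centre of its underside
- tin: loose flat metal tin, 80 mm across, 26 mm high, a bystander; origin at the centre of its underside
- brush: loose brush lying beyond the rack, a bystander
Mind the look-alikes: they are no part of the job. Leave any blue or purple look-alike of the strip_panel alone.

How it is judged (in metres and radians):
On the way:
1. the round-tag panel leans on the easel, lower edge at the ledge, tag face up, let go and at rest (distance between round_panel and easel_seat below 0.022 m and x of round_panel_mid in the frame of easel between -0.015 and 0.015 m and angle between round_panel's own x axis and vertical between 0.6 and 0.97 rad and angle between round_panel's own z axis and vertical between 0.6 and 0.97 rad and linear speed of round_panel below 0.03 m/s and contact force between the fingers and round_panel below 0.1 N), for 0.2 s.
At the end, for the whole second after the job is handed in: Round-tag panel flat (0.06 rad), tag up, in the nest: centre within 10 mm in x and y, 20-29 mm high, lengthwise within 0.2 rad. Strip-tag panel in the stand, right end up, within 0.3 rad of upright, centre within 22 mm across, 20 mm along the slot, 60-78 mm high. Both let go and at rest (x of round_panel_mid in the frame of nest between -0.01 and 0.01 m and y of round_panel_mid in the frame of nest between -0.01 and 0.01 m and z of round_panel_mid in the frame of nest between 0.02 and 0.029 m and angle between round_panel's own x axis and vertical below 0.06 rad and angle between the z axis of round_panel and the x axis of nest, either way round below 0.2 rad and linear speed of each of round_panel, strip_panel below 0.03 m/s and contact force between the fingers and round_panel below 0.1 N and x of strip_panel_mid in the frame of stand between -0.022 and 0.022 m and y of strip_panel_mid in the frame of stand between -0.02 and 0.02 m and z of strip_panel_mid in the frame of stand between 0.06 and 0.078 m and angle between strip_panel's own z axis and vertical below 0.3 rad and contact force between the fingers and strip_panel below 0.1 N); the robot touches nothing.
It fails at once if a tagged panel is dropped (in free fall faster than 0.8 m/s) ((linear speed of round_panel above 0.8 m/s and contact force between round_panel and anything else below 0.001 N) or (linear speed of strip_panel above 0.8 m/s and contact force between strip_panel and anything else below 0.001 N)).
It fails at once if the untagged panel is taken out or shifted more than 20 mm (distance of plain_panel from where it was at the start of the episode above 0.02 m).
It fails at once if a bystander is moved more than 40 mm (distance of any of stone, jar, scissors, marker, tin, brush from where it was at the start of the episode above 0.04 m).
It also fails if it takes over 70 s, if anything falls off the work surface, if the arm or the gripper's body presses on something with over 40 N, if the wrist force passes 120 N, or if a joint passes its speed limit or range.

## Working session

There is one attempt and no reset: what is moved stays moved. The work goes in short steps, Python scripts to look and compute and a tool call to move; the robot and the scene stay as the last step left them, time stands still between calls to the robot, and variables do not carry over. Pictures are saved under pics/ and viewed, at most 10 in all, crops included, and the job is handed in when it is done.

Besides the shell and the picture viewer there is one more tool, called after ">>>" as name(argument=value, ...), one argument or row to a line, values as JSON. apply_moves: Moves the arm, as the interface text tells. Shifts and turns lie within -1 to 1; 1 stands for 25 cm of shift or 60 degrees of turn. Its arguments: {"type":"object","properties":{"deltas":{"type":"array","items":{"type":"array","items":{"type":"number"}}},"grip_force":{"type":"number"}},"required":["deltas"]}

```bash
mkdir -p pics
python3 - <<'E'
from plant import arm
import cv2, numpy as np
s=arm.observe(); print(s['t'],s['ee_pos'],np.round(s['tool_rot'],3).tolist())
ims={}
for c in ['scene','top']:
    im=arm.read_camera(c); cv2.imwrite(f'pics/{c}0.png',im[:,:,::-1])
    k=arm.calibration(c); print(c,np.round(k['K'],1).tolist(),np.round(k['R'],3).tolist(),np.round(k['t'],1).tolist())
    for n in ['round_panel','strip_panel','plain_panel','rack','easel','nest','stand']:
        print(c,n,[(np.round(d['uv']).tolist(),round(d['conf'],2)) for d in arm.look_for(c,n)][:3],[(np.round(d['uv']).tolist(),round(d['conf'],2)) for d in arm.tip_of(c,n)][:3])
    for n in ['easel_seat','nest_seat','stand_seat','round_panel_mid','strip_panel_mid']:
        print(c,n,[(np.round(d['uv'],1).tolist(),round(d['conf'],2)) for d in arm.tip_of(c,n)][:3])
print(arm.observe()['t'])
E
```

```text
0.0 [ 131.14954711 -534.01232765  403.5319971 ] [[0.971, 0.239, -0.0], [0.239, -0.971, 0.002], [0.0, -0.002, -1.0]]
scene [[620.1, 0.0, 317.7], [0.0, 620.1, 227.9], [0.0, 0.0, 1.0]] [[-0.409, 0.912, -0.013], [0.7, 0.305, -0.645], [-0.585, -0.273, -0.764]] [173.7, -338.4, 1650.0]
scene round_panel [([311.0, 232.0], 0.88), ([398.0, 320.0], 0.21)] [([333.0, 225.0], 0.71), ([316.0, 254.0], 0.67), ([316.0, 236.0], 0.62)]
scene strip_panel [([462.0, 187.0], 0.93), ([382.0, 186.0], 0.76), ([332.0, 222.0], 0.66)] [([334.0, 244.0], 0.94), ([457.0, 206.0], 0.81), ([380.0, 206.0], 0.56)]
scene plain_panel [([292.0, 248.0], 0.57)] [([294.0, 269.0], 0.94)]
scene rack [([311.0, 265.0], 0.94), ([357.0, 357.0], 0.72)] [([294.0, 271.0], 0.38)]
scene easel [([461.0, 252.0], 0.96)] [([460.0, 256.0], 0.79), ([295.0, 271.0], 0.45)]
scene nest [([211.0, 239.0], 0.59)] []
scene stand [([294.0, 250.0], 0.71), ([187.0, 164.0], 0.66)] [([190.0, 168.0], 0.73), ([313.0, 237.0], 0.73), ([275.0, 184.0], 0.38)]
scene easel_seat [([445.5, 249.7], 0.66)]
scene nest_seat [([208.2, 234.1], 0.56), ([190.4, 166.5], 0.43
[... 628 characters left out ...]
ain_panel [([346.0, 216.0], 0.74), ([411.0, 351.0], 0.5), ([268.0, 156.0], 0.28)] [([344.0, 224.0], 0.79)]
top rack [([329.0, 253.0], 0.89)] [([327.0, 247.0], 0.87), ([505.0, 332.0], 0.52)]
top easel [([193.0, 290.0], 0.91)] [([194.0, 288.0], 0.61), ([335.0, 246.0], 0.51)]
top nest [([437.0, 236.0], 0.69)] [([438.0, 236.0], 0.64)]
top stand [([509.0, 328.0], 0.56)] [([508.0, 329.0], 0.84)]
top easel_seat [([508.3, 330.4], 0.69), ([211.0, 281.9], 0.65), ([505.5, 225.0], 0.53)]
top nest_seat [([439.9, 234.9], 0.93)]
top stand_seat [([510.6, 324.7], 0.62)]
top round_panel_mid [([329.6, 242.2], 0.92)]
top strip_panel_mid [([198.7, 360.0], 0.7), ([321.1, 258.3], 0.58), ([283.5, 332.8], 0.51)]
2.0
```

View pics/scene0.png

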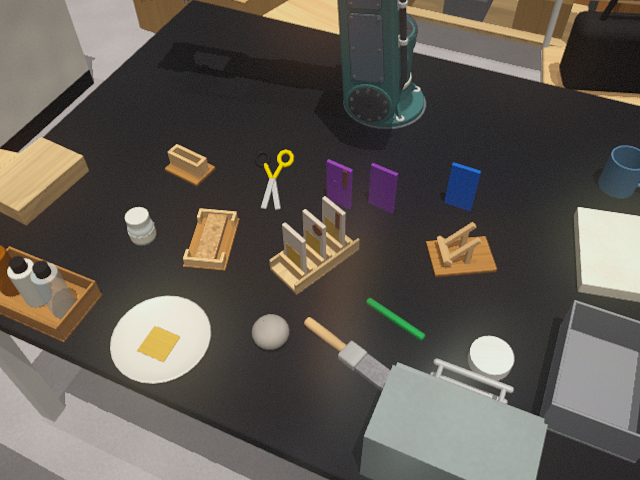

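View pics/top0.png

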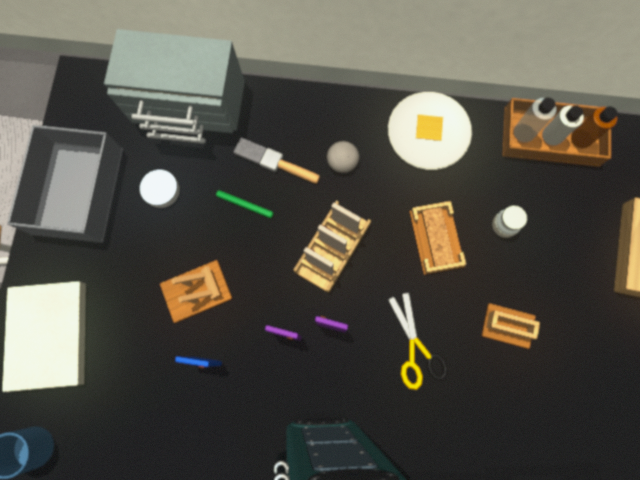

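```bash
cat > h.py <<'E'
from plant import arm
import cv2, numpy as np
from scipy.spatial.transform import Rotation as Ro
def P(c):
    k=arm.calibration(c); return np.array(k['K']),np.array(k['R']),np.array(k['t'])
def plane(cal,uv,z):
    K,R,t=cal; d=R.T@np.linalg.solve(K,[*uv,1]); o=-R.T@t
    return o+d*(z-o[2])/d[2]
def proj(cal,X):
    K,R,t=cal; p=(np.atleast_2d(X)@R.T+t)@K.T; return p[:,:2]/p[:,2:]
def tri(obs):
    A=[];b=[]
    for cal,uv in obs:
        K,R,t=cal; d=R.T@np.linalg.solve(K,[*uv,1]); d/=np.linalg.norm(d); o=-R.T@t
        M=np.eye(3)-np.outer(d,d); A.append(M); b.append(M@o)
    A=np.vstack(A);b=np.hstack(b); x=np.linalg.lstsq(A,b,rcond=None)[0]
    return x, np.linalg.norm(A@x-b)
def move(p,Rt=None):
    """rows for TCP target p (mm), rotation Rt, from the present pose"""
    s=arm.observe(); R0=np.array(s['tool_rot']); Rt=R0 if Rt is None else Rt
    d=R0.T@(np.array(p)-s['ee_pos'])/250; w=Ro.from_matrix(R0.T@Rt).as_rotvec()/np.radians(60)
    print('row',np.round(d,4).tolist(),np.round(w,4).tolist(), 'mm',round(250*np.linalg.norm(d)),'deg',round(60*np.linalg.norm(w)),'pos',np.round(s['ee_pos'],1),'grip',round(s['grip_width'],3),'t',round(s['t'],2))
def down(yaw):
    """tool pointing down, finger-closing line (tool y) along world angle yaw"""
    y=np.array([np.cos(yaw),np.sin(yaw),0]); z=np.array([0,0,-1.]); return np.c_[np.cross(y,z),y,z]
E
python3 - <<'E'
from h import *
T,S=P('top'),P('scene')
for n,a,b,z in [('round_mid',(329.6,242.2),(313.9,237.9),72),('easel_seat',(211,281.9),(445.5,249.7),32),('nest_seat',(439.9,234.9),(208.2,234.1),20),('stand_seat',(510.6,324.7),(190.7,167.5),10),('rack',(327,247),(311,265),0),('strip_mid',(321.1,258.3),(328.7,224.7),72)]:
    x,e=tri([(T,a),(S,b)]); print(n,x.round(),round(e,1),plane(T,a,z).round(),plane(S,b,z).round())
W=P('wrist'); s=arm.observe(); R0=np.array(s['tool_rot'])
print('cam in tool', (R0.T@(-W[1].T@W[2]-s['ee_pos'])).round(1), (W[1]@R0).round(3).tolist(), W[0].round().tolist())
for n,px in [('stone',(343,157)),('jar',(510,220)),('sc',(410,340)),('marker',(244,204)),('tin',(159,188)),('brush',(275,158))]: print(n,plane(T,px,10).round())
a=cv2.imread('pics/top0.png'); b=cv2.imread('pics/scene0.png')
f=lambda im,u,v,w,h,s: cv2.resize(im[v:v+h,u:u+w],None,fx=s,fy=s,interpolation=cv2.INTER_CUBIC)
m=np.vstack([np.hstack([f(b,262,190,100,100,4)[:300],f(a,285,195,100,75,4)]),np.hstack([f(b,420,215,80,75,4)[:300,:320],f(a,155,255,80,75,4)[:300],f(a,480,295,40,75,4)])])
cv2.imwrite('pics/mos.png',m); print(m.shape)
E
```

```text
round_mid [551.  51.  66.] 2.6 [549.  53.  72.] [556.  52.  72.]
easel_seat [445. 296.  27.] 6.0 [446. 290.  32.] [446. 300.  32.]
nest_seat [ 602. -178.   24.] 1.5 [ 603. -180.   20.] [ 599. -180.   20.]
stand_seat [ 428. -338.    7.] 7.6 [ 430. -342.   10.] [ 430. -330.   10.]
rack [560.  53. -15.] 10.7 [554.  59.   0.] [572.  51.   0.]
strip_mid [514.  66.  74.] 0.2 [514.  66.  72.] [512.  65.  72.]
cam in tool [70.  -0.1 29.8] [[0.0, 1.0, 0.002], [-0.963, 0.001, -0.271], [-0.271, -0.002, 0.963]] [[373.0, 0.0, 318.0], [0.0, 373.0, 243.0], [0.0, 0.0, 1.0]]
stone [761.  47.  10.]
jar [ 657. -332.   10.]
sc [ 375. -135.   10.]
marker [627. 252.  10.]
tin [642. 445.  10.]
brush [742. 199.  10.]
(600, 800, 3)
```

View pics/mos.png

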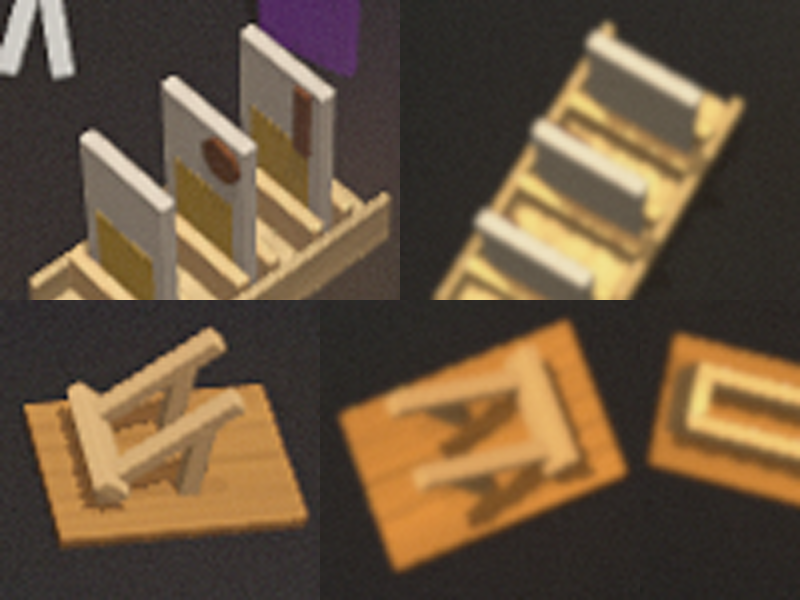

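The middle panel carries the round tag at mosaic (222,160), and the robot-side panel carries the strip tag at (302,120). The far panel is plain. The purple and blue panels are decoys. The easel ledge is on its right, toward world −y. Next I move the wrist camera over the nest and stand.

>>> apply_moves(
  deltas=[
    [0.85, -0.36, 0.05, 0, 0, 0, 0],
    [0.85, -0.36, 0.05, 0, 0, 0, 0],
    [0.85, -0.36, 0.05, 0, 0, 0, 0],
    [0.85, -0.36, 0.05, 0, 0, 0, 0],
    [0.85, -0.36, 0.05, 0, 0, 0, 0],
    [0.85, -0.36, 0.05, 0, 0, 0, 0],
  ],
)

```text
t: 2.6
ee_pos: [318.6, -393.6, 392.2]
tool_rot: [[0.97, 0.244, 0.001], [0.244, -0.97, 0.001], [0.001, -0.001, -1.0]]
wrist_force: [-1.0, -0.5, -0.2]
grip_width: 1.0
grasp_force: 0.0
```

>>> apply_moves(
  deltas=[
    [0.85, -0.36, 0.05, 0, 0, 0, 0],
    [0.85, -0.36, 0.05, 0, 0, 0, 0],
    [0.85, -0.36, 0.05, 0, 0, 0, 0],
    [0.85, -0.36, 0.05, 0, 0, 0, 0],
    [0.85, -0.36, 0.05, 0, 0, 0, 0],
    [0.85, -0.36, 0.05, 0, 0, 0, 0],
    [0.85, -0.36, 0.05, 0, 0, 0, 0],
    [0.85, -0.36, 0.05, 0, 0, 0, 0],
  ],
)

```text
t: 3.4
ee_pos: [500.1, -259.1, 379.8]
tool_rot: [[0.972, 0.237, -0.0], [0.237, -0.972, -0.001], [-0.001, 0.001, -1.0]]
wrist_force: [0.3, 0.0, 0.4]
grip_width: 0.996
grasp_force: 0.0
```

```bash
cat > snap.py <<'E'
import sys,pickle
from h import *
def snap(tag,names,tips):
    W=P('wrist'); im=arm.read_camera('wrist'); s=arm.observe()
    cv2.imwrite(f'pics/{tag}.png',im[:,:,::-1])
    out={'cal':W,'tips':{},'masks':{}}
    print(tag,np.round(s['ee_pos'],1),'t',round(s['t'],2))
    for n in tips:
        out['tips'][n]=[(d['uv'],d['conf']) for d in arm.tip_of('wrist',n)]
        print(n,[(np.round(u,1).tolist(),round(c,2)) for u,c in out['tips'][n]][:3])
    for n in names:
        out['masks'][n]=[(d['mask'],d['conf'],d['uv']) for d in arm.regions_of('wrist',n)]
        print(n,[(np.round(u).tolist(),round(c,2),int(m.sum())) for m,c,u in out['masks'][n]][:3])
    pickle.dump(out,open(f'{tag}.pkl','wb'))
E
python3 -c "
from snap import *
snap('w1',['nest','stand'],['nest_seat','stand_seat','nest','stand'])"
```

```text
w1 [ 500.  -259.2  379.9] t 3.45
nest_seat []
stand_seat [([377.1, 302.4], 0.65)]
nest [([252.5, 76.5], 0.69)]
stand [([380.0, 301.9], 0.73)]
nest [([251.0, 78.0], 0.93, 17657)]
stand [([380.0, 305.0], 0.8, 7401)]
```

View pics/w1.png

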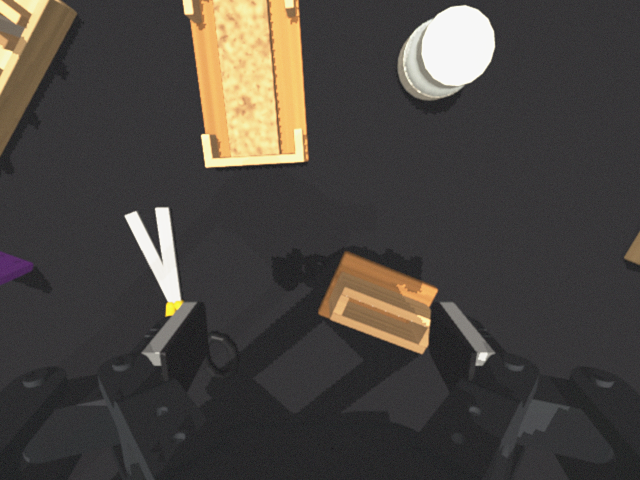

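The nest runs off the top of this view at (250,0). The stand's base corners are at (345,252), (437,290), (423,353) and (319,317). I'll move to see the nest, then the rack and easel.

>>> apply_moves(
  deltas=[
    [0.42, 0, 0, 0, 0, 0, 0],
    [0.42, 0, 0, 0, 0, 0, 0],
    [0.42, 0, 0, 0, 0, 0, 0],
    [0.42, 0, 0, 0, 0, 0, 0],
  ],
)

```text
t: 4.15
ee_pos: [603.9, -232.5, 378.4]
tool_rot: [[0.971, 0.24, -0.002], [0.24, -0.971, 0.001], [-0.002, -0.001, -1.0]]
wrist_force: [-0.5, 1.1, 0.4]
grip_width: 0.994
grasp_force: 0.0
```

```bash
python3 -c "
from snap import *
snap('w2',['nest'],['nest_seat','nest'])"
```

```text
w2 [ 602.9 -232.9  379.2] t 4.2
nest_seat [([256.9, 205.0], 0.7), ([13.2, 192.8], 0.32)]
nest [([259.0, 200.6], 0.69)]
nest [([255.0, 199.0], 0.8, 15808)]
```

>>> apply_moves(
  deltas=[
    [-0.06, -0.6, 0, 0, 0, 0, 0],
    [-0.06, -0.6, 0, 0, 0, 0, 0],
    [-0.06, -0.6, 0, 0, 0, 0, 0],
  ],
)

```text
t: 4.65
ee_pos: [551.0, -91.1, 380.3]
tool_rot: [[0.972, 0.236, 0.001], [0.236, -0.972, -0.0], [0.001, 0.001, -1.0]]
wrist_force: [0.7, 0.3, 0.2]
grip_width: 0.999
grasp_force: 0.0
```

>>> apply_moves(
  deltas=[
    [-0.06, -0.6, -0.1, 0, 0, 0, 0],
    [-0.06, -0.6, -0.1, 0, 0, 0, 0],
    [-0.06, -0.6, -0.1, 0, 0, 0, 0],
    [-0.06, -0.6, -0.1, 0, 0, 0, 0],
    [-0.06, -0.6, -0.1, 0, 0, 0, 0],
  ],
)

```text
t: 5.15
ee_pos: [501.3, 51.0, 406.1]
tool_rot: [[0.971, 0.24, 0.003], [0.24, -0.971, -0.001], [0.003, 0.001, -1.0]]
wrist_force: [0.3, 0.3, -0.2]
grip_width: 0.997
grasp_force: 0.0
```

```bash
python3 -c "
from snap import *
snap('w3',['rack','round_panel','strip_panel'],['round_panel_mid','strip_panel_mid','rack','round_panel','strip_panel'])"
```

```text
w3 [501.9  50.  405.4] t 5.2
round_panel_mid [([334.6, 160.8], 0.62)]
strip_panel_mid [([30.1, 375.8], 0.9), ([209.5, 346.0], 0.86), ([307.5, 342.2], 0.68)]
rack [([333.4, 157.1], 0.78), ([334.7, 161.8], 0.38)]
round_panel [([332.8, 160.7], 0.92)]
strip_panel [([309.3, 316.0], 0.86), ([73.6, 343.3], 0.8), ([220.8, 318.9], 0.77)]
rack [([339.0, 152.0], 0.79, 10565)]
round_panel [([336.0, 163.0], 0.7, 1592)]
strip_panel [([295.0, 217.0], 0.94, 2893), ([306.0, 354.0], 0.9, 4988), ([216.0, 354.0], 0.88, 2890)]
```

>>> apply_moves(
  deltas=[
    [-0.2, -0.99, 0, 0, 0, 0, 0],
    [-0.2, -0.99, 0, 0, 0, 0, 0],
    [-0.2, -0.99, 0, 0, 0, 0, 0],
    [-0.2, -0.99, 0, 0, 0, 0, 0],
    [-0.2, -0.99, 0, 0, 0, 0, 0],
    [-0.2, -0.99, 0, 0, 0, 0, 0],
    [-0.2, -0.99, 0, 0, 0, 0, 0],
  ],
)

```text
t: 6.3
ee_pos: [394.5, 279.9, 404.5]
tool_rot: [[0.97, 0.241, 0.0], [0.241, -0.97, -0.001], [-0.0, 0.001, -1.0]]
wrist_force: [0.5, 0.2, -0.9]
grip_width: 0.997
grasp_force: 0.0
```

```bash
python3 -c "
from snap import *
snap('w4',['easel'],['easel_seat','easel'])
a,b,c=[cv2.imread(f'pics/w{i}.png') for i in (2,3,4)]
cv2.imwrite('pics/mos2.png',np.vstack([np.hstack([a[0:300,120:520],b[0:300,120:520]]),np.hstack([c[0:300,120:520],b[150:450,60:460]])]))"
```

```text
w4 [395.1 278.9 404.5] t 6.35
easel_seat [([313.4, 157.9], 0.95)]
easel [([280.8, 162.3], 0.87)]
easel [([278.0, 160.0], 0.89, 12941)]
```

View pics/mos2.png

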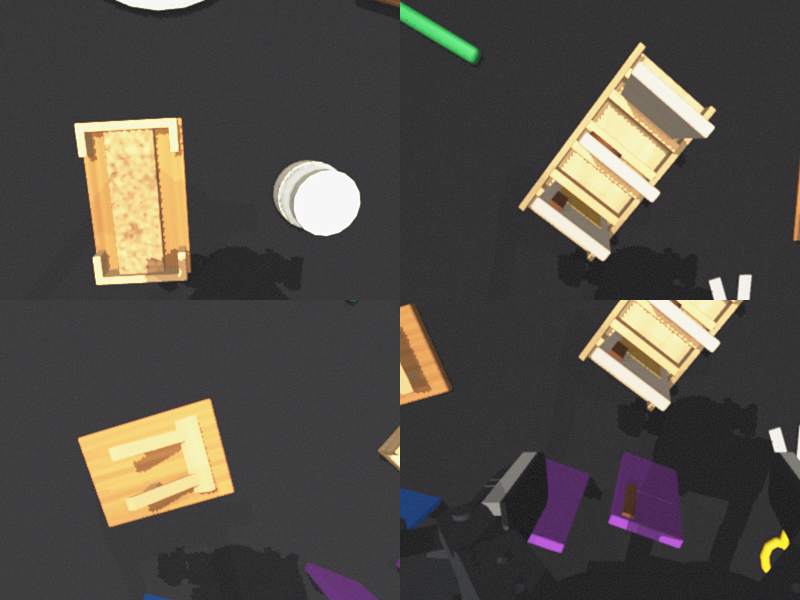

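Nest corners in w2 are about (195,124), (302,118), (310,279) and (216,284). In w3 the round panel's top edge is centred at about (340,166) and the strip panel's at (291,226). The easel is at (278,160) in w4. Now I fit the poses from the masks with the known sizes.

```bash
cat > fit.py <<'E'
import pickle
from snap import *
from scipy.optimize import minimize
def box(x0,x1,y0,y1,z0,z1): return np.array([[x,y,z] for x in (x0,x1) for y in (y0,y1) for z in (z0,z1)],float)
def sil(boxes,pose,cal):
    x,y,a=pose; c,s=np.cos(a),np.sin(a); R=np.array([[c,-s,0],[s,c,0],[0,0,1]]); m=np.zeros((480,640),np.uint8)
    for b in boxes:
        h=cv2.convexHull(proj(cal,b@R.T+[x,y,0]).astype(np.float32)); cv2.fillConvexPoly(m,np.round(h*16).astype(np.int32),1,shift=4)
    return m>0
def fit(boxes,views,p0):
    def cost(q):
        e=0
        for cal,m in views:
            s=sil(boxes,[q[0],q[1],q[2]/100],cal); e+=1-(s&m).sum()/(s|m).sum()
        return e/len(views)
    best=min((minimize(cost,[p0[0],p0[1],100*p0[2]+d],method='Nelder-Mead',options=dict(initial_simplex=np.array([p0[0],p0[1],100*p0[2]+d])+np.array([[0,0,0],[12,0,0],[0,12,0],[0,0,12]]))) for d in(-10,0,10)),key=lambda r:r.fun)
    return [round(best.x[0],1),round(best.x[1],1),round(best.x[2]/100,3)],round(best.fun,3)
MOD={'nest':[box(-72,72,-45,45,0,4),box(62,68,-40,40,0,27),box(-68,-62,-40,40,0,27),box(-62,62,-21,21,0,20)],
 'stand':[box(-35,35,-50,50,0,10),box(-14,14,-43,43,0,50)],
 'easel':[box(-45,45,-65,65,0,12)],
 'rack':[box(-88,88,-43,43,0,12),box(-88,88,-40,-34,0,34),box(-88,88,34,40,0,34)]}
def wv(tag,n):
    o=pickle.load(open(tag+'.pkl','rb')); return o['cal'],o['masks'][n][0][0]
E
python3 - <<'E'
from fit import *
arm.read_camera('top'); T=P('top')
tm={n:arm.regions_of('top',n) for n in ('nest','stand','easel')}
G={'nest':('w2',(602,-180,-.1)),'stand':('w1',(429,-338,.2)),'easel':('w4',(460,300,3.5))}
for n,(t,p0) in G.items():
    v=[wv(t,n)]; print(n,'wrist',fit(MOD[n],v,p0))
    if tm[n]: print(n,'top',np.round(tm[n][0]['uv']),fit(MOD[n],[(T,tm[n][0]['mask'])],p0))
c=pickle.load(open('w3.pkl','rb'))['cal']
for n,pts in {'round':[(303,140),(310,133),(380,188),(374,200)],'strip':[(254,196),(262,189),(331,246),(325,259)],'plain':[(352,70),(360,62),(434,127),(428,138)]}.items():
    q=np.array([plane(c,p,132)[:2] for p in pts]); a=(q[0]+q[1])/2; b=(q[2]+q[3])/2
    print(n,'centre',((a+b)/2).round(1),'len',np.linalg.norm(a-b).round(1),'yaw of width',np.degrees(np.arctan2(*(a-b)[::-1])).round(1))
E=pickle.load(open('w4.pkl','rb')); print('easel_seat',plane(E['cal'],E['tips']['easel_seat'][0][0],32))
print('nest_seat',plane(pickle.load(open('w2.pkl','rb'))['cal'],(256.9,205),20),'stand_seat',plane(pickle.load(open('w1.pkl','rb'))['cal'],(377.1,302.4),10))
for nm,px in [('ledge out a',(310,119)),('ledge out b',(334,188))]: print(nm,plane(E['cal'],px,32))
E
```

```text
nest wrist ([np.float64(600.6), np.float64(-173.4), np.float64(0.29)], np.float64(0.035))
nest top [436. 234.] ([np.float64(602.1), np.float64(-177.2), np.float64(0.286)], np.float64(0.039))
stand wrist ([np.float64(428.4), np.float64(-336.4), np.float64(-0.158)], np.float64(0.034))
stand top [411. 352.] ([np.float64(429.0), np.float64(-338.0), np.float64(0.1)], np.float64(1.0))
easel wrist ([np.float64(427.7), np.float64(329.1), np.float64(3.664)], np.float64(0.027))
easel top [207. 297.] ([np.float64(444.1), np.float64(295.4), np.float64(3.66)], np.float64(0.656))
round centre [557.   48.6] len 58.6 yaw of width 65.6
strip centre [512.7  70.6] len 61.8 yaw of width 62.2
plain centre [603.   27.9] len 61.5 yaw of width 65.4
easel_seat [444.58752914 296.91253743  32.        ]
nest_seat [ 602.12765283 -175.99104756   20.        ] stand_seat [ 429.33544687 -336.35495779   10.        ]
ledge out a [476.04537093 307.6937077   32.        ]
ledge out b [423.01002901 272.18150589  32.        ]
```

The fits agree. The easel seat comes out at (445,298) from the mask and (444.6,296.9) from the tip network. The rack is at about −25.3°, the easel at 209.9° and the nest at 0.29 rad. I'm starting the rotation toward the rack grasp.

>>> apply_moves(
  deltas=[
    [0.2, 0.52, 0, 0, 0, -1, 0],
    [0.2, 0.52, 0, 0, 0, -1, 0],
    [0.2, 0.52, 0, 0, 0, -1, 0],
    [0.2, 0.52, 0, 0, 0, -1, 0],
    [0.2, 0.52, 0, 0, 0, -1, 0],
    [0.2, 0.52, 0, 0, 0, -1, 0],
    [0.2, 0.52, 0, 0, 0, -1, 0],
  ],
)

```text
t: 7.4
ee_pos: [474.8, 163.8, 404.6]
tool_rot: [[0.323, 0.946, -0.0], [0.946, -0.323, -0.0], [-0.0, -0.0, -1.0]]
wrist_force: [-0.1, 0.5, -0.2]
grip_width: 0.998
grasp_force: 0.0
```

>>> apply_moves(
  deltas=[
    [0, 0, 0, 0, 0, -1, 0],
    [0, 0, 0, 0, 0, -1, 0],
    [0, 0, 0, 0, 0, -1, 0],
    [0, 0, 0, 0, 0, -1, 0],
    [0, 0, 0, 0, 0, -1, 0],
    [0, 0, 0, 0, 0, -1, 0],
    [0, 0, 0, 0, 0, -1, 0],
  ],
)

```text
t: 8.1
ee_pos: [474.7, 164.1, 404.7]
tool_rot: [[-0.659, 0.753, -0.0], [0.753, 0.659, -0.0], [-0.0, -0.0, -1.0]]
wrist_force: [0.4, 1.1, -1.0]
grip_width: 0.999
grasp_force: 0.0
```

```bash
python3 -c "
from h import *
move([557.5,49,340],down(np.radians(64.7))); print(np.round(arm.observe()['joint_positions'],2))"
```

```text
row [-0.5646, -0.0538, 0.2587] [-0.0001, 0.0001, -0.3918] mm 156 deg 24 pos [474.7 164.1 404.7] grip 0.999 t 8.1
[ 0.22 -0.02  1.48 -0.    1.68 -0.5 ]
```

>>> apply_moves(
  deltas=[
    [-0.565, -0.054, 0.26, 0, 0, -0.392, 0],
    [-0.565, -0.054, 0.26, 0, 0, -0.392, 0],
    [-0.565, -0.054, 0.26, 0, 0, -0.392, 0],
    [-0.565, -0.054, 0.26, 0, 0, -0.392, 0],
    [-0.565, -0.054, 0.26, 0, 0, -0.392, 0],
    [-0.565, -0.054, 0.26, 0, 0, -0.392, 0],
  ],
)

```text
t: 8.7
ee_pos: [556.6, 49.3, 340.3]
tool_rot: [[-0.902, 0.433, 0.0], [0.433, 0.902, 0.001], [0.0, 0.001, -1.0]]
wrist_force: [-0.3, 0.0, 1.0]
grip_width: 1.002
grasp_force: 0.0
```

```bash
python3 -c "
from snap import *
snap('w5',['round_panel'],['round_panel_mid','strip_panel_mid'])
c=P('wrist')
move([557.5,49,250],down(np.radians(64.7)))
im=cv2.imread('pics/w5.png')
for p in ([557.5,49,132],):
  for s in (-31,31):
    q=np.array(p)+s*np.array([.427,.904,0]); u=proj(c,q)[0]; print(u); cv2.circle(im,tuple(int(v) for v in u),3,(0,0,255),1)
cv2.imwrite('pics/w5b.png',im)"
```

```text
w5 [556.5  49.8 340.9] t 8.75
round_panel_mid [([318.0, 244.2], 0.82)]
strip_panel_mid [([315.2, 160.0], 0.76)]
round_panel [([316.0, 259.0], 0.81, 6317)]
row [-0.0055, -0.0028, 0.3643] [0.0011, 0.0018, -0.0032] mm 91 deg 0 pos [556.4  50.2 341.1] grip 0.999 t 8.9
[253.27189926 278.10424715]
[374.32426766 277.63832098]
```

View pics/w5b.png

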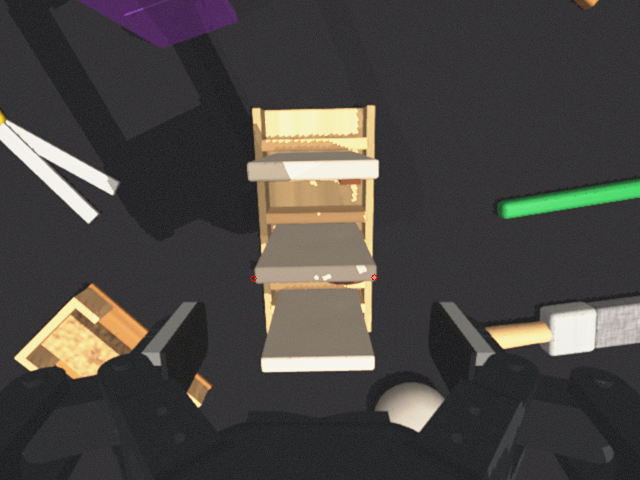

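The wrist view shows the round panel's top edge at columns 256–376, rows 262–281. That is about 3 mm nearer the robot than predicted, and the yaw is right. I'll correct and descend.

```bash
python3 -c "
from h import *
import pickle
c=pickle.load(open('w5.pkl','rb'))['cal']
print(plane(c,(316,271.5),132),plane(c,(313,171),132),plane(c,(319,362),132))
move([555,50.8,250],down(np.radians(64.7)))"
```

```text
[554.46716498  50.82499926 132.        ] [508.59194854  71.32855874 132.        ] [602.32029495  29.61556023 132.        ]
row [0.0066, -0.0006, 0.3643] [0.0011, 0.0018, -0.0032] mm 91 deg 0 pos [556.4  50.2 341.1] grip 0.999 t 8.9
```

>>> apply_moves(
  deltas=[
    [0.007, 0, 0.2, 0, 0, -0.003, 0],
    [0.007, 0, 0.365, 0, 0, -0.003, 0],
    [0.007, 0, 0.365, 0, 0, -0.003, 0],
    [0.007, 0, 0.365, 0, 0, -0.003, 0],
    [0.007, 0, 0.365, 0, 0, -0.003, 1],
    [0.007, 0, 0.365, 0, 0, -0.003, 1],
    [0.007, 0, 0.365, 0, 0, -0.003, 1],
    [0.007, 0, 0.365, 0, 0, -0.003, 1],
  ],
  grip_force=40,
)

```text
t: 9.7
ee_pos: [556.3, 49.8, 252.1]
tool_rot: [[-0.903, 0.429, 0.007], [0.429, 0.903, 0.0], [-0.006, 0.003, -1.0]]
wrist_force: [-1.3, 0.6, 6.6]
grip_width: 0.719
grasp_force: 43.0
```

>>> apply_moves(
  deltas=[
    [0, 0, 0, 0, 0, 0, 1],
    [0, 0, 0, 0, 0, 0, 1],
    [0, 0, 0, 0, 0, 0, 1],
  ],
)

```text
t: 10.0
ee_pos: [556.3, 49.8, 252.1]
tool_rot: [[-0.903, 0.429, 0.007], [0.429, 0.903, 0.0], [-0.006, 0.003, -1.0]]
wrist_force: [-0.9, 0.1, 5.7]
grip_width: 0.718
grasp_force: 43.0
```

>>> apply_moves(
  deltas=[
    [0, 0, -0.1, 0, 0, 0, 1],
    [0, 0, -0.2, 0, 0, 0, 1],
    [0, 0, -0.3, 0, 0, 0, 1],
    [0, 0, -0.45, 0, 0, 0, 1],
    [0, 0, -0.6, 0, 0, 0, 1],
    [0, 0, -0.6, 0, 0, 0, 1],
    [0, 0, -0.6, 0, 0, 0, 1],
  ],
)

```text
t: 10.7
ee_pos: [555.2, 49.8, 400.5]
tool_rot: [[-0.903, 0.429, 0.004], [0.429, 0.903, -0.0], [-0.004, 0.002, -1.0]]
wrist_force: [0.6, 0.2, -1.5]
grip_width: 0.721
grasp_force: 44.5
```

```bash
cat > geo.py <<'E'
from h import *
EY=3.664; seat=np.array([445,298,32.])
ey=np.array([-np.sin(EY),np.cos(EY),0]); Z=np.array([0,0,1.])
u=(Z-ey)/2**.5; n=(Z+ey)/2**.5
RE=np.c_[-n,np.cross(u,n),-u]
def easel(du,dn,gx=2,gz=240): return seat+(4.5+gx+dn)*n+(gz+du)*u
E
python3 -c "
from geo import *
s=arm.observe();print(np.round(s['wrist_force'],1),s['grip_width'],s['grasp_force'])
print(easel(60,60),easel(0,0))
move(easel(60,60),RE)"
```

```text
[ 0.6  0.2 -1.5] 0.7208660806407867 44.45209980010986
[362.61570307 441.08722032 291.1546353 ] [362.61570307 441.08722032 206.30182156]
row [1.3691, 1.0827, 0.4341] [0.2292, -0.7235, 0.5462] mm 450 deg 56 pos [555.2  49.8 400.5] grip 0.721 t 10.7
```

>>> apply_moves(
  deltas=[
    [0.2, 0.15, 0, 0, 0, 0, 1],
    [0.4, 0.3, 0, 0.06, -0.18, 0.13, 1],
    [0.55, 0.42, 0, 0.115, -0.36, 0.27, 1],
    [0.7, 0.54, 0, 0.17, -0.54, 0.41, 1],
    [0.7, 0.54, 0, 0.2, -0.63, 0.48, 1],
    [0.7, 0.54, 0, 0.229, -0.7235, 0.546, 1],
    [0.7, 0.54, 0, 0.229, -0.7235, 0.546, 1],
    [0.7, 0.54, 0, 0.229, -0.7235, 0.546, 1],
    [0.7, 0.54, 0, 0.229, -0.7235, 0.546, 1],
  ],
)

```text
t: 11.6
ee_pos: [454.5, 247.5, 395.4]
tool_rot: [[-0.361, 0.866, 0.347], [0.61, 0.501, -0.614], [-0.705, -0.009, -0.709]]
wrist_force: [0.4, -0.9, -1.8]
grip_width: 0.718
grasp_force: 44.4
```

```bash
python3 -c "
from geo import *
s=arm.observe();print(np.round(s['wrist_force'],1),s['grip_width'],s['grasp_force'],np.round(s['joint_positions'],2))
move(easel(50,40),RE)"
```

```text
[ 0.4 -0.9 -1.8] 0.7178211994078355 44.40692067146301 [ 0.6   0.05  1.51 -0.78  1.63  0.04]
row [0.9791, 0.0746, -0.2673] [-0.0049, -0.0023, 0.0077] mm 254 deg 1 pos [454.5 247.5 395.4] grip 0.718 t 11.6
```

>>> apply_moves(
  deltas=[
    [0.98, 0.075, -0.267, -0.005, -0.002, 0.008, 1],
    [0.98, 0.075, -0.267, -0.005, -0.002, 0.008, 1],
    [0.98, 0.075, -0.267, -0.005, -0.002, 0.008, 1],
    [0.98, 0.075, -0.267, -0.005, -0.002, 0.008, 1],
    [0.98, 0.075, -0.267, -0.005, -0.002, 0.008, 1],
    [0.98, 0.075, -0.267, -0.005, -0.002, 0.008, 1],
    [0.98, 0.075, -0.267, -0.005, -0.002, 0.008, 1],
    [0.98, 0.075, -0.267, -0.005, -0.002, 0.008, 1],
  ],
)

```text
t: 12.4
ee_pos: [361.3, 446.5, 273.3]
tool_rot: [[-0.347, 0.868, 0.355], [0.616, 0.497, -0.611], [-0.707, 0.006, -0.707]]
wrist_force: [-0.3, 0.6, -0.7]
grip_width: 0.722
grasp_force: 44.4
```

```bash
python3 -c "
from snap import *
from geo import *
s=arm.observe();print(np.round(s['wrist_force'],1),np.round(s['joint_positions'],2))
move(easel(8,6),RE)
im=arm.read_camera('scene')[:,:,::-1]; tp=arm.read_camera('top')[:,:,::-1]
print([(np.round(d['uv'],1),round(d['conf'],2)) for d in arm.tip_of('scene','round_panel')+arm.tip_of('scene','round_panel_mid')])
print([(np.round(d['uv'],1),round(d['conf'],2)) for d in arm.tip_of('top','round_panel')+arm.tip_of('top','round_panel_mid')])
o=seat+54.5*0*n+50*u+44.5*n; T,S=P('top'),P('scene')
print('pred origin,mid scene',proj(S,o),proj(S,o+60*u),'top',proj(T,o),proj(T,o+60*u))
f=lambda im,u,v,w,h,s: cv2.resize(im[v:v+h,u:u+w],None,fx=s,fy=s,interpolation=cv2.INTER_CUBIC)
cv2.imwrite('pics/e1.png',np.hstack([f(im,400,160,100,125,4),f(tp,140,210,100,125,4)]))"
```

```text
[-0.3  0.6 -0.7] [ 0.96  0.33  1.43 -0.71  1.73  0.46]
row [0.1505, -0.0077, 0.1725] [0.0025, -0.0001, -0.006] mm 57 deg 0 pos [361.3 446.5 273.3] grip 0.722 t 12.4
[(array([452.7, 229. ]), 0.66), (array([476.3, 211.9]), 0.61)]
[(array([199. , 276.1]), 0.74), (array([344.5, 225.8]), 0.24), (array([172.5, 282.2]), 0.65)]
pred origin,mid scene [[451.52369998 227.90179778]] [[476.34465832 211.929521  ]] top [[197.50749825 277.69219412]] [[170.49786119 283.2237885 ]]
```

View pics/e1.png

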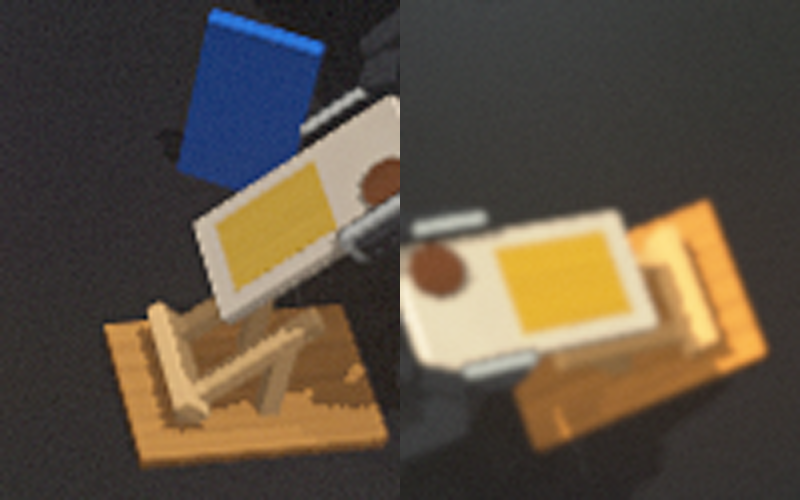

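Prediction and detection agree within 2 px: the panel origin in the scene view is detected at (452.7,229) and predicted at (451.5,228). The panel is tag-up and parallel to the ledge, so I'll go in.

>>> apply_moves(
  deltas=[
    [0.15, -0.008, 0.172, 0.002, 0, -0.006, 1],
    [0.15, -0.008, 0.172, 0.002, 0, -0.006, 1],
    [0.15, -0.008, 0.172, 0.002, 0, -0.006, 1],
    [0.15, -0.008, 0.172, 0.002, 0, -0.006, 1],
  ],
)

```text
t: 13.1
ee_pos: [361.6, 443.2, 217.2]
tool_rot: [[-0.352, 0.866, 0.355], [0.613, 0.5, -0.612], [-0.707, 0.002, -0.707]]
wrist_force: [-0.4, 0.2, -0.1]
grip_width: 0.72
grasp_force: 44.4
```

>>> apply_moves(
  deltas=[
    [0.012, 0, 0.01, 0, 0, 0, 1],
    [0.012, 0, 0.01, 0, 0, 0, 1],
  ],
)

```text
t: 13.3
ee_pos: [361.2, 443.7, 213.1]
tool_rot: [[-0.353, 0.866, 0.355], [0.614, 0.5, -0.611], [-0.706, 0.002, -0.708]]
wrist_force: [-0.0, -0.0, -1.1]
grip_width: 0.718
grasp_force: 44.4
```

>>> apply_moves(
  deltas=[
    [0.006, 0, 0.01, 0, 0, 0, 1],
    [0.006, 0, 0.01, 0, 0, 0, 1],
  ],
)

```text
t: 13.5
ee_pos: [361.5, 442.7, 209.4]
tool_rot: [[-0.353, 0.866, 0.354], [0.612, 0.5, -0.612], [-0.707, 0.001, -0.707]]
wrist_force: [0.3, -0.5, 0.1]
grip_width: 0.718
grasp_force: 44.4
```

```bash
python3 -c "
from geo import *
s=arm.observe();print(np.round(s['wrist_force'],1),np.round(s['wrist_force']@RE,1))
move(easel(0,0),RE)"
```

```text
[ 0.3 -0.5  0.1] [-0.5  0.   0.4]
row [0.0034, 0.0008, 0.0143] [0.0013, 0.0005, 0.0002] mm 4 deg 0 pos [361.5 442.7 209.4] grip 0.718 t 13.5
```

>>> apply_moves(
  deltas=[
    [0.003, 0, 0.004, 0, 0, 0, 1],
    [0.004, 0, 0.008, 0, 0, 0, 1],
    [0.004, 0, 0.011, 0, 0, 0, 1],
  ],
)

```text
t: 13.8
ee_pos: [362.4, 441.5, 207.3]
tool_rot: [[-0.352, 0.866, 0.355], [0.612, 0.5, -0.613], [-0.708, 0.002, -0.706]]
wrist_force: [0.3, -1.5, 3.6]
grip_width: 0.717
grasp_force: 44.6
```

>>> apply_moves(
  deltas=[
    [0.002, 0, 0.004, 0, 0, 0, 1],
    [0.002, 0, 0.006, 0, 0, 0, 1],
  ],
)

```text
t: 14.0
ee_pos: [362.7, 441.0, 206.5]
tool_rot: [[-0.351, 0.866, 0.355], [0.612, 0.499, -0.613], [-0.708, 0.002, -0.706]]
wrist_force: [-0.8, -0.8, 8.9]
grip_width: 0.715
grasp_force: 45.0
```

```bash
python3 -c "
from geo import *
s=arm.observe();print(np.round(s['wrist_force'],1),np.round(s['wrist_force']@RE,1))
move(easel(0,0),RE)
print([(np.round(d['uv'],1),round(d['conf'],2)) for c in('scene','top') for d in [arm.read_camera(c)] and arm.tip_of(c,'round_panel')+arm.tip_of(c,'round_panel_mid')])
T,S=P('top'),P('scene');o=seat+4.5*n
print('pred origin,mid scene',proj(S,o),proj(S,o+60*u),'top',proj(T,o),proj(T,o+60*u))"
```

```text
[-0.8 -0.8  8.9] [-6.5 -1.1 -6.1]
row [0.0009, -0.0001, 0.0002] [0.0017, 0.0016, -0.0013] mm 0 deg 0 pos [362.7 441.  206.5] grip 0.715 t 14.0
[(array([444.7, 249.4]), 0.72), (array([461.2, 255.6]), 0.7), (array([466.1, 232.1]), 0.78), (array([211.6, 280.7]), 0.66), (array([184.5, 288.8]), 0.19), (array([183.7, 286.4]), 0.93)]
pred origin,mid scene [[443.47774892 248.06785543]] [[467.14888157 233.19562112]] top [[208.45802795 280.92938344]] [[183.55438682 286.26771723]]
```

The panel touches both the rest and the ledge, at about 6 N each and where predicted. Releasing.

>>> apply_moves(
  deltas=[
    [0, 0, -0.002, 0, 0, 0, 0.2],
    [0, 0, -0.002, 0, 0, 0, 0],
    [0, 0, -0.002, 0, 0, 0, 0],
    [0, 0, -0.002, 0, 0, 0, 0],
    [0, 0, -0.002, 0, 0, 0, 0],
    [0, 0, -0.002, 0, 0, 0, 0],
  ],
)

```text
t: 14.9
ee_pos: [362.1, 441.3, 205.3]
tool_rot: [[-0.354, 0.866, 0.353], [0.612, 0.5, -0.612], [-0.707, -0.0, -0.707]]
wrist_force: [0.3, 0.6, -0.0]
grip_width: 1.0
grasp_force: 0.0
```

```bash
python3 -c "
from geo import *
s=arm.observe();print(np.round(s['wrist_force'],1),s['grip_width'])
print([(np.round(d['uv'],1),round(d['conf'],2)) for c in('scene','top') for d in [arm.read_camera(c)] and arm.tip_of(c,'round_panel')+arm.tip_of(c,'round_panel_mid')])
mid=seat+4.5*n+60*u; RG=np.c_[u,np.cross(u,n),-n]
RG=np.c_[np.cross(np.cross(u,n),-n),np.cross(u,n),-n]
print('mid',mid,'RG',RG.round(2).tolist(),'regrasp TCP',mid+155*n,'hover',mid+260*n)"
```

```text
[ 0.3  0.6 -0. ] 0.9997222705654149
[(array([443.2, 249.7]), 0.81), (array([466.1, 234.3]), 0.78), (array([212.8, 281.4]), 0.82), (array([330.4, 245.8]), 0.7), (array([276.3, 159.5]), 0.24), (array([182.4, 285. ]), 0.79)]
mid [425.41829345 332.01002453  77.60838739] RG [[-0.35, 0.87, -0.35], [0.61, 0.5, 0.61], [0.71, 0.0, -0.71]] regrasp TCP [480.10594237 237.02707314 187.20993847] hover [517.15241422 172.68378348 261.4561505 ]
```

The panel stays at rest on the easel with the fingers open and no contact force. I'll retreat up the slope and swing round to the face for the regrasp.

>>> apply_moves(
  deltas=[
    [0, 0, -0.1, 0, 0, 0, 0],
    [0, 0, -0.3, 0, 0, 0, 0],
    [0, 0, -0.36, 0, 0, 0, 0],
    [0, 0, -0.36, 0, 0, 0, 0],
  ],
)

```text
t: 15.6
ee_pos: [329.9, 498.0, 271.5]
tool_rot: [[-0.353, 0.865, 0.357], [0.615, 0.502, -0.608], [-0.705, 0.005, -0.709]]
wrist_force: [-0.3, 0.5, -0.0]
grip_width: 1.002
grasp_force: 0.0
```

```bash
python3 -c "
from geo import *
move([420,340,400],down(np.radians(29.9)))"
```

```text
row [-0.8782, -0.0028, 0.1488] [0.0061, 0.7475, 0.0015] mm 223 deg 45 pos [329.9 498.  271.5] grip 1.002 t 15.6
```

>>> apply_moves(
  deltas=[
    [-0.15, 0, 0, 0, 0.05, 0, 0],
    [-0.33, 0, 0.02, 0, 0.2, 0, 0],
    [-0.5, 0, 0.05, 0, 0.35, 0, 0],
    [-0.7, 0, 0.1, 0, 0.5, 0, 0],
    [-0.88, 0, 0.15, 0.006, 0.64, 0, 0],
    [-0.88, 0, 0.15, 0.006, 0.747, 0, 0],
    [-0.88, 0, 0.15, 0.006, 0.747, 0, 0],
    [-0.88, 0, 0.15, 0.006, 0.747, 0, 0],
  ],
)

```text
t: 16.4
ee_pos: [421.5, 337.7, 396.0]
tool_rot: [[-0.496, 0.868, -0.005], [0.868, 0.496, -0.01], [-0.006, -0.009, -1.0]]
wrist_force: [-0.1, 0.5, -0.1]
grip_width: 0.998
grasp_force: 0.0
```

```bash
python3 -c "
from snap import *
from geo import *
snap('w6',['round_panel'],['round_panel_mid','round_panel','easel_seat'])
c=P('wrist'); o=seat+4.5*n
print('pred mid,origin',proj(c,o+60*u),proj(c,o),proj(c,seat))
RG=np.c_[np.cross(np.cross(u,n),-n),np.cross(u,n),-n]
move(o+60*u+260*n,RG)"
```

```text
w6 [421.1 338.6 395.8] t 16.45
round_panel_mid [([321.8, 233.3], 0.76)]
round_panel [([320.0, 265.6], 0.92)]
easel_seat []
round_panel [([323.0, 224.0], 0.71, 7307)]
pred mid,origin [[319.41615064 237.30350518]] [[319.46896705 269.22497768]] [[319.48955194 264.91899451]]
row [-0.7693, 0.0045, 0.5447] [-0.0074, 0.754, -0.002] mm 236 deg 45 pos [420.7 339.7 396.8] grip 0.998 t 16.65
```

>>> apply_moves(
  deltas=[
    [-0.15, 0, 0, 0, 0.1, 0, 0],
    [-0.33, 0, 0.05, 0, 0.25, 0, 0],
    [-0.5, 0, 0.15, 0, 0.4, 0, 0],
    [-0.65, 0, 0.3, 0, 0.55, 0, 0],
    [-0.77, 0.004, 0.45, -0.007, 0.7, 0, 0],
    [-0.77, 0.004, 0.545, -0.007, 0.754, -0.002, 0],
    [-0.77, 0.004, 0.545, -0.007, 0.754, -0.002, 0],
    [-0.77, 0.004, 0.545, -0.007, 0.754, -0.002, 0],
  ],
)

```text
t: 17.45
ee_pos: [517.6, 172.2, 262.2]
tool_rot: [[-0.353, 0.867, -0.352], [0.613, 0.498, 0.613], [0.707, 0.001, -0.707]]
wrist_force: [-0.4, -0.0, -0.2]
grip_width: 0.999
grasp_force: 0.0
```

```bash
python3 -c "
from snap import *
from geo import *
snap('w7',['round_panel'],['round_panel_mid','round_panel'])
c=P('wrist'); o=seat+4.5*n; py=np.cross(n,u)
py=np.cross(u,n)
im=cv2.imread('pics/w7.png')
for h in (0,60,120):
  for w in (-31,0,31):
    v=proj(c,seat+9*n+h*u+w*py)[0]; print(h,w,v.round(1)); cv2.circle(im,tuple(int(a) for a in v),3,(0,0,255),1)
cv2.imwrite('pics/w7b.png',im)
RG=np.c_[np.cross(np.cross(u,n),-n),np.cross(u,n),-n]
move(o+60*u+155*n,RG);print(np.round(arm.observe()['joint_positions'],2))"
```

```text
w7 [517.8 172.7 263.9] t 17.5
round_panel_mid [([316.5, 247.1], 0.65)]
round_panel [([315.6, 334.8], 0.86)]
round_panel [([316.0, 242.0], 0.95, 17968)]
0 -31 [267.5 337.7]
0 0 [312.9 337.8]
0 31 [358.2 337.9]
60 -31 [264.6 253.8]
60 0 [313.1 254. ]
60 31 [361.4 254.2]
120 -31 [261.3 157.8]
120 0 [313.2 158.1]
120 31 [365.1 158.3]
row [-0.0092, -0.0042, 0.4308] [0.0041, 0.0019, 0.0047] mm 108 deg 0 pos [517.7 172.8 265.2] grip 1.001 t 17.65
[ 0.04  0.25  1.56  0.69  1.72 -0.52]
```

View pics/w7b.png

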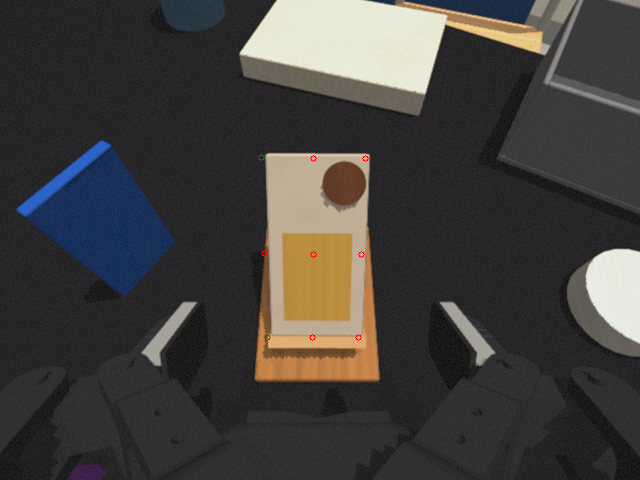

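The panel's face shows corners at (266,153), (370,153), (365,335) and (271,335). It sits about 3 mm toward +y of the tool and 3 mm up-slope from the prediction. I'll correct and take it by the long sides.

>>> apply_moves(
  deltas=[
    [0, 0.008, 0.2, 0.004, 0.002, 0.004, 0],
    [0, 0.008, 0.35, 0.004, 0.002, 0.004, 0],
    [0, 0.008, 0.425, 0.004, 0.002, 0.004, 0],
    [0, 0.008, 0.425, 0.004, 0.002, 0.004, 0],
    [0, 0.008, 0.425, 0.004, 0.002, 0.004, 0],
  ],
)

```text
t: 18.15
ee_pos: [482.4, 238.5, 189.1]
tool_rot: [[-0.351, 0.867, -0.354], [0.612, 0.499, 0.614], [0.708, -0.001, -0.706]]
wrist_force: [-0.2, 0.7, 0.7]
grip_width: 1.003
grasp_force: 0.0
```

>>> apply_moves(
  deltas=[
    [0, 0, 0, 0, 0, 0, 1],
    [0, 0, 0, 0, 0, 0, 1],
    [0, 0, 0, 0, 0, 0, 1],
    [0, 0, 0, 0, 0, 0, 1],
    [0, 0, 0, 0, 0, 0, 1],
    [0, 0, 0, 0, 0, 0, 1],
  ],
)

```text
t: 18.75
ee_pos: [483.3, 237.3, 189.3]
tool_rot: [[-0.35, 0.868, -0.352], [0.613, 0.496, 0.615], [0.709, -0.0, -0.705]]
wrist_force: [1.7, -3.9, 6.1]
grip_width: 0.712
grasp_force: 44.1
```

>>> apply_moves(
  deltas=[
    [0.01, 0, -0.04, 0, 0, 0, 1],
    [0.03, 0, -0.12, 0, 0, 0, 1],
    [0.06, 0, -0.25, 0, 0, 0, 1],
    [0.06, 0, -0.4, 0, 0, 0, 1],
    [0.06, 0, -0.4, 0, 0, 0, 1],
  ],
)

```text
t: 19.25
ee_pos: [514.9, 183.6, 273.0]
tool_rot: [[-0.352, 0.869, -0.347], [0.614, 0.494, 0.616], [0.706, 0.004, -0.708]]
wrist_force: [0.4, 0.4, -0.0]
grip_width: 0.716
grasp_force: 43.7
```

```bash
python3 -c "
from h import *
s=arm.observe();print(np.round(s['wrist_force'],1),s['grip_width'],s['grasp_force'])
print(np.round(s['joint_positions'],2))
move([600,-176,400],down(.288-np.pi/2))"
```

```text
[ 0.4  0.4 -0. ] 0.7161369512695129 43.700480461120605
[ 0.06  0.24  1.55  0.7   1.72 -0.49]
row [-0.6443, -0.4127, -1.363] [-0.6674, -0.5351, 1.6205] mm 391 deg 110 pos [514.9 183.6 273. ] grip 0.716 t 19.25
```

```bash
python3 -c "
from h import *
move([550,100,400],down(np.radians(29.6)))"
```

```text
row [0.1039, -0.0411, -0.6141] [0.0035, -0.7491, 0.0016] mm 156 deg 45 pos [514.9 183.6 273. ] grip 0.716 t 19.25
```

>>> apply_moves(
  deltas=[
    [0.03, -0.01, -0.15, 0, 0, 0, 1],
    [0.06, -0.02, -0.3, 0, -0.12, 0, 1],
    [0.104, -0.041, -0.45, 0.001, -0.25, 0, 1],
    [0.104, -0.041, -0.614, 0.002, -0.38, 0, 1],
    [0.104, -0.041, -0.614, 0.003, -0.52, 0, 1],
    [0.104, -0.041, -0.614, 0.003, -0.65, 0.002, 1],
    [0.104, -0.041, -0.614, 0.003, -0.749, 0.002, 1],
    [0.104, -0.041, -0.614, 0.003, -0.749, 0.002, 1],
  ],
)

```text
t: 20.05
ee_pos: [548.2, 103.2, 394.6]
tool_rot: [[-0.498, 0.867, -0.01], [0.867, 0.498, -0.0], [0.005, -0.009, -1.0]]
wrist_force: [-0.5, 0.2, -0.9]
grip_width: 0.711
grasp_force: 44.2
```

```bash
python3 -c "
from snap import *
snap('w8',['round_panel'],['round_panel_mid','round_panel'])
m=pickle.load(open('w8.pkl','rb'))['masks']['round_panel']
if m:
  ys,xs=np.nonzero(m[0][0]); print(ys.min(),ys.max(),xs.min(),xs.max())
s=arm.observe(); R0=np.array(s['tool_rot']); c=P('wrist')
for x in (-60,0,60):
  for y in (-31,0,31): print(x,y,proj(c,s['ee_pos']+R0@[x,y,152])[0].round(1))
move([600,-176,380],down(.288-np.pi/2))"
```

```text
w8 [548.3 103.  394.4] t 20.1
round_panel_mid [([317.8, 330.0], 0.62)]
round_panel []
round_panel [([320.0, 285.0], 0.72, 42567)]
167 422 223 411
-60 -31 [238.2 465.5]
-60 0 [314.2 465.5]
-60 31 [390.3 465.6]
0 -31 [228.8 333.2]
0 0 [313.9 333.3]
0 31 [398.9 333.3]
60 -31 [216.9 165.4]
60 0 [313.4 165.5]
60 31 [409.9 165.5]
row [-1.0676, -0.3743, 0.0538] [-0.0118, 0.0032, 1.7209] mm 283 deg 103 pos [548.9 102.1 394.4] grip 0.715 t 20.25
```

View pics/w8.png

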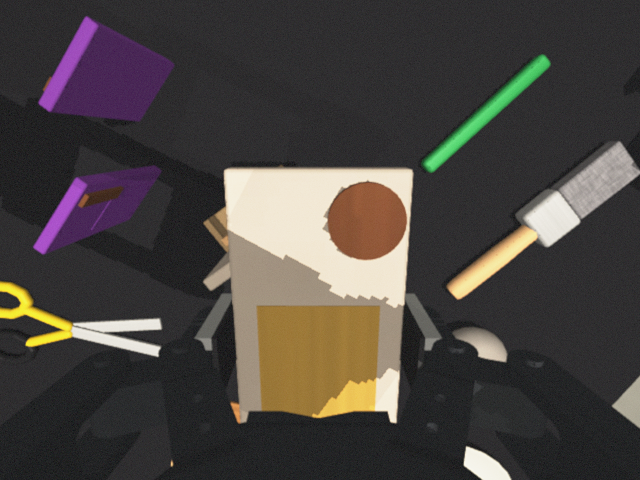

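The held panel's top edge is at row 168, columns 225–413, tag up and square in the grip. Now I turn to the nest.

>>> apply_moves(
  deltas=[
    [-0.15, -0.05, 0.01, 0, 0, 0.1, 1],
    [-0.3, -0.1, 0.01, 0, 0, 0.24, 1],
    [-0.45, -0.16, 0.01, 0, 0, 0.38, 1],
    [-0.6, -0.21, 0.01, 0, 0, 0.52, 1],
    [-0.75, -0.27, 0.02, 0, 0, 0.66, 1],
    [-0.9, -0.32, 0.03, 0, 0, 0.8, 1],
    [-0.95, -0.34, 0.03, 0, 0, 0.94, 1],
    [-0.95, -0.34, 0.03, 0, 0, 1, 1],
    [-0.95, -0.34, 0.03, 0, 0, 1, 1],
  ],
)

```text
t: 21.15
ee_pos: [593.1, -147.5, 386.4]
tool_rot: [[0.505, 0.863, -0.01], [0.863, -0.505, 0.002], [-0.004, -0.01, -1.0]]
wrist_force: [0.1, 0.0, -1.0]
grip_width: 0.712
grasp_force: 44.2
```

```bash
python3 -c "
from h import *
move([600,-176,330],down(.288-np.pi/2))"
```

```text
row [-0.0836, 0.0837, 0.2253] [-0.0074, 0.0068, 0.7193] mm 64 deg 43 pos [ 593.1 -147.5  386.4] grip 0.712 t 21.15
```

>>> apply_moves(
  deltas=[
    [-0.084, 0.084, 0.05, -0.007, 0.007, 0.14, 1],
    [-0.084, 0.084, 0.1, -0.007, 0.007, 0.28, 1],
    [-0.084, 0.084, 0.225, -0.007, 0.007, 0.42, 1],
    [-0.084, 0.084, 0.225, -0.007, 0.007, 0.56, 1],
    [-0.084, 0.084, 0.225, -0.007, 0.007, 0.7, 1],
    [-0.084, 0.084, 0.225, -0.007, 0.007, 0.72, 1],
    [-0.084, 0.084, 0.225, -0.007, 0.007, 0.72, 1],
  ],
)

```text
t: 21.85
ee_pos: [600.2, -174.6, 331.2]
tool_rot: [[0.957, 0.289, 0.002], [0.289, -0.957, -0.001], [0.001, 0.001, -1.0]]
wrist_force: [0.9, 0.1, -0.6]
grip_width: 0.712
grasp_force: 44.2
```

```bash
python3 -c "
from h import *
print(np.round(arm.observe()['joint_positions'],2))
move([600,-175,220],down(.288-np.pi/2))"
```

```text
[-0.37  0.28  1.3  -0.    1.57  0.9 ]
row [-0.0016, 0.0006, 0.4447] [0.0013, -0.0011, 0.0045] mm 111 deg 0 pos [ 600.2 -174.6  331.2] grip 0.712 t 21.85
```

>>> apply_moves(
  deltas=[
    [-0.001, 0, 0.2, 0, 0, 0.004, 1],
    [-0.001, 0, 0.4, 0, 0, 0.004, 1],
    [-0.001, 0, 0.445, 0, 0, 0.004, 1],
    [-0.001, 0, 0.445, 0, 0, 0.004, 1],
    [-0.001, 0, 0.445, 0, 0, 0.004, 1],
  ],
)

```text
t: 22.35
ee_pos: [601.0, -175.4, 222.4]
tool_rot: [[0.959, 0.282, 0.005], [0.282, -0.959, -0.003], [0.004, 0.004, -1.0]]
wrist_force: [0.2, -0.3, -0.4]
grip_width: 0.716
grasp_force: 44.2
```

Run:
```python
from fit import *
def seg(png,cx,cy,r,th=75):
    im=cv2.imread(png); hsv=cv2.cvtColor(im,cv2.COLOR_BGR2HSV); m=((hsv[...,2]>th)&(hsv[...,1]>50)).astype(np.uint8)
    m=cv2.morphologyEx(m,cv2.MORPH_CLOSE,np.ones((5,5),np.uint8)); k,l=cv2.connectedComponents(m)
    v=l[cy-r:cy+r,cx-r:cx+r]; b=np.bincount(v[v>0]).argmax(); m=(l==b).astype(np.uint8)
    c,_=cv2.findContours(m,cv2.RETR_EXTERNAL,cv2.CHAIN_APPROX_NONE); cv2.drawContours(m,c,-1,1,-1); return m>0
T,S=P('top'),P('scene'); W=pickle.load(open('w2.pkl','rb'))['cal']
for nm,c,a in [('top',T,('pics/top0.png',437,238,8)),('scene',S,('pics/scene0.png',210,240,8)),('w2',W,('pics/w2.png',255,200,8))]:
    m=seg(*a); print('nest',nm,m.sum(),fit(MOD['nest'],[(c,m)],(601,-176,.288)))
s=arm.observe(); R0=np.array(s['tool_rot']); p=np.array(s['ee_pos']); print(p.round(1),np.round(R0,3).tolist(),s['t'])
ims={c:arm.read_camera(c)[:,:,::-1] for c in ('top','scene','wrist')}; s2=P('wrist')
np.savez('hov.npz',p=p,R=R0,**ims)
for c in ('top','scene','wrist'):
    print(c,[(np.round(d['uv'],1).tolist(),round(d['conf'],2)) for d in arm.tip_of(c,'round_panel_mid')],[(np.round(d['uv'],1).tolist(),round(d['conf'],2)) for d in arm.tip_of(c,'nest_seat')],'pred',proj(P(c),p+R0@[0,0,158])[0].round(1))
    im=cv2.resize(ims[c],None,fx=1,fy=1).copy(); cal=P(c) if c!='wrist' else s2
    k={'top':(362,178,140,112),'scene':(150,175,120,96),'wrist':(120,0,400,480)}[c]
    f=400/k[2] if c!='wrist' else 1; u0,v0,w,h=k
    cr=cv2.resize(ims[c][v0:v0+h,u0:u0+w],None,fx=f,fy=f,interpolation=cv2.INTER_CUBIC)
    def line(a,b,col):
        q=(proj(cal,np.array([a,b]))-[u0,v0]+.5)*f; cv2.line(cr,tuple(int(t) for t in q[0]),tuple(int(t) for t in q[1]),col,1)
    a=.288; N=np.array([[np.cos(a),-np.sin(a),0],[np.sin(a),np.cos(a),0],[0,0,1]])
    L=[N@[x,y,27]+[601,-175,0] for x,y in((-62,-33),(62,-33),(62,33),(-62,33))]
    Q=[p+R0@[x,y,153.5] for x,y in((-60,-31),(60,-31),(60,31),(-60,31))]
    for i in range(4): line(L[i],L[(i+1)%4],(255,0,0)); line(Q[i],Q[(i+1)%4],(0,0,255))
    ims[c]=cr
left=np.vstack([ims['top'],ims['scene']])[:600]; w=ims['wrist']; w=np.vstack([w,np.zeros((600-w.shape[0],400,3),np.uint8)])
left=np.vstack([left,np.zeros((max(0,600-left.shape[0]),400,3),np.uint8)])
cv2.imwrite('pics/hov.png',np.hstack([left,w])); print(left.shape)
```

```text
nest top 3020 ([np.float64(601.8), np.float64(-177.0), np.float64(0.318)], np.float64(0.06))
nest scene 2570 ([np.float64(600.0), np.float64(-173.0), np.float64(0.294)], np.float64(0.03))
nest w2 16510 ([np.float64(602.4), np.float64(-173.5), np.float64(0.293)], np.float64(0.05))
[ 601.  -175.4  222.4] [[0.959, 0.282, 0.005], [0.282, -0.959, -0.003], [0.004, 0.004, -1.0]] 22.35
top [([442.1, 232.8], 0.75), ([194.8, 290.3], 0.67)] [] pred [442.1 230.5]
scene [([205.5, 221.7], 0.82)] [([209.8, 233.7], 0.72), ([331.5, 221.9], 0.38)] pred [205.9 222.1]
wrist [] [] pred [320.6 328.3]
(600, 400, 3)
```

View pics/hov.png

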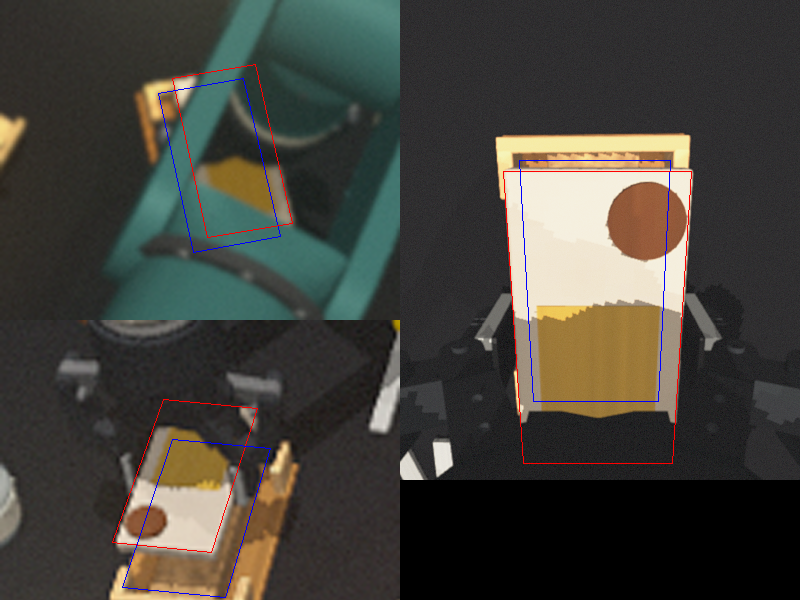

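The last picture shows that in the wrist view the predicted panel outline (red) matches the panel. The nest's far bar is at rows 135–153 and its corner stops are inside columns 513–675. The inner rectangle I assumed is therefore centred in y to within 1 mm. Next I check x along the bar numerically.

Run:
```python
from h import *
d=np.load('hov.npz'); w=d['wrist']; c=P('wrist')
N=lambda x,y,z,a=.288: np.array([np.cos(a)*x-np.sin(a)*y+601,np.sin(a)*x+np.cos(a)*y-175,z])
for x,z in ((60,27),(62,27),(64,27),(66,27),(68,27),(70,27),(72,27),(68,4),(72,4),(60,20)): print(x,z,proj(c,N(x,0,z))[0].round(1))
for y in (-45,-40,-37,-33,33,37,40,45): print('y',y,proj(c,N(60,y,27))[0].round(1))
g=w.astype(int).sum(2)
print('col 314',g[126:175,312:317].mean(1).round().astype(int).tolist())
print('row165',g[160:168,210:300].mean(0)[::2].round().astype(int).tolist())
print('hsv col', [cv2.cvtColor(w[r:r+1,314:315],cv2.COLOR_BGR2HSV)[0,0].tolist() for r in range(130,172,2)])
```

```text
60 27 [317.6 160.8]
62 27 [317.5 156. ]
64 27 [317.5 151.2]
66 27 [317.5 146.4]
68 27 [317.5 141.5]
70 27 [317.5 136.6]
72 27 [317.5 131.6]
68 4 [317.5 141.2]
72 4 [317.5 132.5]
60 20 [317.6 159.9]
y -45 [422.4 160.5]
y -40 [410.8 160.6]
y -37 [403.8 160.6]
y -33 [394.4 160.6]
y 33 [240.7 161. ]
y 37 [231.4 161. ]
y 40 [224.4 161. ]
y 45 [212.7 161.1]
col 314 [144, 137, 139, 140, 142, 137, 131, 159, 291, 396, 529, 625, 644, 648, 649, 649, 646, 648, 647, 650, 649, 647, 648, 647, 634, 591, 462, 329, 333, 382, 471, 531, 547, 555, 560, 557, 556, 565, 563, 555, 527, 444, 425, 580, 656, 670, 689, 701, 705]
row165 [138, 138, 137, 168, 584, 633, 635, 635, 636, 635, 641, 525, 269, 264, 266, 262, 282, 301, 370, 397, 442, 426, 388, 368, 410, 443, 442, 423, 412, 433, 490, 508, 526, 538, 536, 542, 529, 526, 522, 510, 501, 501, 516, 513, 519]
hsv col [[15, 10, 50], [105, 22, 46], [13, 140, 137], [16, 126, 228], [25, 80, 246], [26, 83, 246], [25, 80, 246], [26, 85, 246], [26, 83, 246], [26, 80, 246], [24, 92, 246], [15, 128, 209], [15, 123, 143], [15, 130, 214], [17, 124, 236], [17, 121, 237], [17, 123, 237], [17, 123, 239], [16, 123, 230], [17, 58, 159], [19, 42, 235]]
```

The bar's inner face is at x≈63.5 and the stops' inner faces are at +36.7 and −33.3. The inner clearances are therefore ±64 and ±35, and the nest centre is (600.0, −173.5), which matches the scene and wrist fits. Lowering.

>>> apply_moves(
  deltas=[
    [-0.002, -0.009, 0.05, 0, 0, 0.003, 1],
    [-0.002, -0.009, 0.1, 0, 0, 0.003, 1],
    [-0.002, -0.009, 0.14, 0, 0, 0.003, 1],
    [-0.002, -0.009, 0.14, 0, 0, 0.003, 1],
  ],
)

```text
t: 23.2
ee_pos: [598.3, -172.9, 182.3]
tool_rot: [[0.961, 0.278, -0.002], [0.278, -0.961, -0.0], [-0.002, -0.0, -1.0]]
wrist_force: [-0.3, 0.7, 0.1]
grip_width: 0.714
grasp_force: 44.9
```

>>> apply_moves(
  deltas=[
    [0, 0, 0.006, 0, 0, 0, 1],
    [0, 0, 0.012, 0, 0, 0, 1],
  ],
)

```text
t: 23.4
ee_pos: [598.9, -173.1, 181.5]
tool_rot: [[0.961, 0.278, 0.001], [0.278, -0.961, -0.001], [0.0, 0.001, -1.0]]
wrist_force: [-2.6, 0.5, 5.5]
grip_width: 0.713
grasp_force: 45.4
```

>>> apply_moves(
  deltas=[
    [0, 0, 0.004, 0, 0, 0, 1],
    [0, 0, 0.008, 0, 0, 0, 1],
  ],
)

```text
t: 23.6
ee_pos: [598.9, -173.1, 181.5]
tool_rot: [[0.961, 0.278, 0.001], [0.278, -0.961, -0.001], [0.001, 0.001, -1.0]]
wrist_force: [-4.6, 2.3, 10.4]
grip_width: 0.718
grasp_force: 46.0
```

```bash
python3 -c "
from h import *
print(np.round(arm.observe()['wrist_force'],1))
move([600,-173.5,181],down(.289-np.pi/2))"
```

```text
[-4.6  2.3 10.4]
row [0.0037, 0.0028, 0.0019] [0.0014, -0.0007, -0.0068] mm 1 deg 0 pos [ 598.9 -173.1  181.5] grip 0.718 t 23.6
```

>>> apply_moves(
  deltas=[
    [0, 0, -0.008, 0, 0, 0, 1],
    [0, 0, -0.01, 0, 0, 0, 0],
    [0, 0, -0.01, 0, 0, 0, 0],
    [0, 0, -0.01, 0, 0, 0, 0],
    [0, 0, -0.01, 0, 0, 0, 0],
    [0, 0, -0.01, 0, 0, 0, 0],
    [0, 0, -0.01, 0, 0, 0, 0],
  ],
)

```text
t: 24.3
ee_pos: [599.0, -173.1, 182.2]
tool_rot: [[0.961, 0.278, 0.001], [0.278, -0.961, -0.001], [0.001, 0.002, -1.0]]
wrist_force: [-0.8, 0.1, -0.1]
grip_width: 1.001
grasp_force: 0.0
```

>>> apply_moves(
  deltas=[
    [0, 0, -0.1, 0, 0, 0, 0],
    [0, 0, -0.3, 0, 0, 0, 0],
    [0, 0, -0.5, 0, 0, 0, 0],
    [0, 0, -0.7, 0, 0, 0, 0],
    [0, 0, -0.8, 0, 0, 0, 0],
    [0, 0, -0.8, 0, 0, 0, 0],
    [0, 0, -0.8, 0, 0, 0, 0],
  ],
)

```text
t: 25.0
ee_pos: [598.6, -172.8, 382.7]
tool_rot: [[0.961, 0.278, 0.002], [0.278, -0.961, -0.002], [0.002, 0.002, -1.0]]
wrist_force: [-0.0, -0.2, -0.9]
grip_width: 0.998
grasp_force: 0.0
```

Run:
```python
from fit import *
snap('w9',['round_panel','nest'],['round_panel_mid'])
c=P('wrist'); o=pickle.load(open('w9.pkl','rb'))
m=o['masks']['round_panel'][0][0]; print('panel fit',fit([box(-60,60,-31,31,20,29)],[(o['cal'],m)],(600,-173,.289)))
if o['masks']['nest']: 
    mm=o['masks']['nest'][0][0]|m; print('nest fit',fit(MOD['nest'],[(o['cal'],mm)],(600,-173,.289)))
move([508.6,71.3,380],down(np.radians(64.7)))
```

```text
w9 [ 598.5 -172.8  380.8] t 25.05
round_panel_mid [([316.5, 218.7], 0.88)]
round_panel [([317.0, 217.0], 0.83, 9210), ([227.0, 370.0], 0.41, 2010)]
nest [([353.0, 197.0], 0.92, 5509)]
panel fit ([np.float64(598.3), np.float64(-172.7), np.float64(0.282)], np.float64(0.033))
nest fit ([np.float64(600.8), np.float64(-174.3), np.float64(0.299)], np.float64(0.035))
row [-0.0739, -1.0377, -0.0004] [-0.0038, -0.0002, -2.3091] mm 260 deg 139 pos [ 598.5 -172.8  379.5] grip 1.002 t 25.2
```

The round panel lies in the nest about 2.5 mm off centre, with 4 mm of clearance available. Next is the strip panel.

```bash
python3 -c "
from h import *
move([509,71.2,350],down(np.radians(64.7-180)))"
```

```text
row [-0.0721, -1.0367, 0.1196] [-0.0002, 0.003, 0.6909] mm 262 deg 41 pos [ 598.5 -172.8  379.5] grip 1.002 t 25.2
```

>>> apply_moves(
  deltas=[
    [-0.07, -0.99, 0, 0, 0, 0.69, 0],
    [-0.07, -0.99, 0, 0, 0, 0.69, 0],
    [-0.07, -0.99, 0, 0, 0, 0.69, 0],
    [-0.07, -0.99, 0, 0, 0, 0.69, 0],
    [-0.07, -0.99, 0, 0, 0, 0.69, 0],
    [-0.07, -0.99, 0, 0, 0, 0.69, 0],
    [-0.07, -0.99, 0.12, 0, 0, 0.69, 0],
    [-0.07, -0.99, 0.12, 0, 0, 0.69, 0],
  ],
)

```text
t: 26.0
ee_pos: [511.9, 60.1, 346.8]
tool_rot: [[0.905, -0.425, -0.009], [-0.425, -0.905, -0.002], [-0.007, 0.005, -1.0]]
wrist_force: [-0.5, 0.1, -1.2]
grip_width: 0.999
grasp_force: 0.0
```

Run:
```python
from fit import *
print(np.round(arm.observe()['joint_positions'],2))
snap('w10',['strip_panel'],['strip_panel_mid','strip_panel'])
o=pickle.load(open('w10.pkl','rb')); c=o['cal']
print('pred mid',proj(c,[508.6,71.3,72])[0].round(),'pred top',proj(c,[508.6,71.3,132])[0].round())
b=box(-4.5,4.5,-31,31,12,132)
for m,cf,uv in o['masks']['strip_panel']:
    if abs(uv[0]-320)<60: print(uv,cf,fit([b],[(c,m)],(508.6,71.3,np.radians(-25.3))))
move([509,71.2,252],down(np.radians(64.7-180)))
```

```text
[ 0.01  0.03  1.54 -0.    1.57  2.02]
w10 [512.5  59.7 348.7] t 26.05
strip_panel_mid [([306.6, 250.2], 0.81), ([328.1, 430.1], 0.77), ([304.1, 101.1], 0.75)]
strip_panel [([400.7, 320.9], 0.69), ([322.9, 383.7], 0.59), ([29.7, 30.1], 0.39)]
strip_panel [([304.0, 265.0], 0.93, 6294), ([328.0, 398.0], 0.78, 2236), ([408.0, 374.0], 0.59, 5990)]
pred mid [305. 252.] pred top [301. 286.]
[304.0, 264.9] 0.93 ([np.float64(507.6), np.float64(71.4), np.float64(-0.426)], np.float64(0.105))
[327.7, 397.5] 0.78 ([np.float64(508.6), np.float64(71.3), np.float64(-0.542)], np.float64(1.0))
[307.7, 157.6] 0.35 ([np.float64(538.2), np.float64(55.4), np.float64(-0.457)], np.float64(0.725))
row [-0.0378, -0.0354, 0.4018] [0.0005, -0.0023, 0.0001] mm 101 deg 0 pos [513.6  59.3 352.5] grip 1.0 t 26.2
```

>>> apply_moves(
  deltas=[
    [-0.038, -0.036, 0, 0, -0.002, 0, 0],
    [-0.038, -0.036, 0.1, 0, -0.002, 0, 0],
    [-0.038, -0.036, 0.3, 0, -0.002, 0, 0],
    [-0.038, -0.036, 0.4, 0, -0.002, 0, 0],
    [-0.038, -0.036, 0.4, 0, -0.002, 0, 0],
    [-0.038, -0.036, 0.4, 0, -0.002, 0, 0],
  ],
)

```text
t: 26.8
ee_pos: [508.8, 72.3, 252.9]
tool_rot: [[0.904, -0.426, 0.001], [-0.426, -0.904, -0.0], [0.001, -0.0, -1.0]]
wrist_force: [-0.2, 0.3, 1.3]
grip_width: 0.997
grasp_force: 0.0
```

>>> apply_moves(
  deltas=[
    [0, 0, 0, 0, 0, 0, 1],
    [0, 0, 0, 0, 0, 0, 1],
    [0, 0, 0, 0, 0, 0, 1],
    [0, 0, 0, 0, 0, 0, 1],
    [0, 0, 0, 0, 0, 0, 1],
    [0, 0, 0, 0, 0, 0, 1],
  ],
)

```text
t: 27.4
ee_pos: [509.4, 72.0, 254.8]
tool_rot: [[0.904, -0.427, 0.005], [-0.427, -0.904, -0.0], [0.005, -0.002, -1.0]]
wrist_force: [-0.5, -1.0, 5.9]
grip_width: 0.724
grasp_force: 42.7
```

>>> apply_moves(
  deltas=[
    [0, 0, -0.08, 0, 0, 0, 1],
    [0, 0, -0.2, 0, 0, 0, 1],
    [0, 0, -0.35, 0, 0, 0, 1],
    [0, 0, -0.5, 0, 0, 0, 1],
    [0, 0, -0.65, 0, 0, 0, 1],
    [0, 0, -0.65, 0, 0, 0, 1],
  ],
)

```text
t: 28.0
ee_pos: [509.0, 72.2, 421.9]
tool_rot: [[0.904, -0.427, 0.013], [-0.427, -0.904, 0.0], [0.012, -0.006, -1.0]]
wrist_force: [0.2, -0.3, -0.9]
grip_width: 0.717
grasp_force: 44.2
```

```bash
python3 -c "
from h import *
s=arm.observe();print(s['grip_width'],s['grasp_force'])
move([429,-337,400],down(-.158-np.pi/2))"
```

```text
0.7167615252819863 44.17915463447571
row [0.4077, 1.6173, 0.0832] [-0.0039, -0.012, -0.2699] mm 418 deg 16 pos [509.   72.2 421.9] grip 0.717 t 28.0
```

>>> apply_moves(
  deltas=[
    [0.05, 0.15, 0, 0, 0, 0, 1],
    [0.1, 0.33, 0, 0, 0, -0.07, 1],
    [0.15, 0.52, 0, 0, 0, -0.14, 1],
    [0.2, 0.7, 0, 0, -0.012, -0.21, 1],
    [0.2, 0.85, 0, 0, -0.012, -0.27, 1],
    [0.2, 0.85, 0, 0, -0.012, -0.27, 1],
    [0.2, 0.85, 0, 0, -0.012, -0.27, 1],
  ],
)

```text
t: 28.7
ee_pos: [462.8, -141.9, 413.8]
tool_rot: [[0.987, -0.16, -0.013], [-0.16, -0.987, 0.005], [-0.014, -0.002, -1.0]]
wrist_force: [-0.5, 1.1, -0.9]
grip_width: 0.724
grasp_force: 44.4
```

```bash
python3 -c "
from h import *
move([429,-337,360],down(-.158-np.pi/2))"
```

```text
row [-0.0058, 0.7923, 0.2136] [-0.0023, 0.013, -0.0024] mm 205 deg 1 pos [ 462.8 -141.9  413.8] grip 0.724 t 28.7
```

>>> apply_moves(
  deltas=[
    [-0.006, 0.2, 0, -0.002, 0.013, -0.002, 1],
    [-0.006, 0.4, 0.05, -0.002, 0.013, -0.002, 1],
    [-0.006, 0.6, 0.1, -0.002, 0.013, -0.002, 1],
    [-0.006, 0.79, 0.15, -0.002, 0.013, -0.002, 1],
    [-0.006, 0.79, 0.21, -0.002, 0.013, -0.002, 1],
    [-0.006, 0.79, 0.21, -0.002, 0.013, -0.002, 1],
    [-0.006, 0.79, 0.21, -0.002, 0.013, -0.002, 1],
  ],
)

```text
t: 29.4
ee_pos: [430.7, -334.8, 361.4]
tool_rot: [[0.988, -0.153, 0.0], [-0.153, -0.988, 0.001], [0.0, -0.001, -1.0]]
wrist_force: [-0.1, -0.6, -1.0]
grip_width: 0.723
grasp_force: 44.6
```

Run:
```python
from fit import *
def seg(png,cx,cy,r,th=70):
    im=cv2.imread(png); hsv=cv2.cvtColor(im,cv2.COLOR_BGR2HSV); m=((hsv[...,2]>th)&(hsv[...,1]>60)).astype(np.uint8)
    m=cv2.morphologyEx(m,cv2.MORPH_CLOSE,np.ones((5,5),np.uint8)); k,l=cv2.connectedComponents(m)
    v=l[cy-r:cy+r,cx-r:cx+r]; m=(l==np.bincount(v[v>0]).argmax()).astype(np.uint8)
    c,_=cv2.findContours(m,cv2.RETR_EXTERNAL,cv2.CHAIN_APPROX_NONE); cv2.drawContours(m,c,-1,1,-1); return m>0
T,S=P('top'),P('scene'); W=pickle.load(open('w1.pkl','rb'))['cal']
for nm,c,a in [('top',T,('pics/top0.png',508,329,8)),('scene',S,('pics/scene0.png',188,164,8)),('w1',W,('pics/w1.png',375,305,8))]:
    m=seg(*a); print('stand',nm,m.sum(),fit(MOD['stand'],[(c,m)],(429,-337,-.158)))
s=arm.observe(); R0=np.array(s['tool_rot']); p=np.array(s['ee_pos'])
for c in ('scene','top'):
    arm.read_camera(c); print(c,[(np.round(d['uv'],1).tolist(),round(d['conf'],2)) for n in('strip_panel_mid','strip_panel') for d in arm.tip_of(c,n)],'pred',proj(P(c),[p+R0@[0,0,183],p+R0@[0,0,243]]).round(1).tolist())
move([429,-337,300],down(-.158-np.pi/2))
```

```text
stand top 1907 ([np.float64(428.6), np.float64(-339.5), np.float64(-0.144)], np.float64(0.05))
stand scene 1287 ([np.float64(427.0), np.float64(-337.1), np.float64(-0.14)], np.float64(0.037))
stand w1 7557 ([np.float64(428.8), np.float64(-337.2), np.float64(-0.153)], np.float64(0.025))
scene [([176.0, 111.5], 0.96), ([336.1, 188.2], 0.83), ([379.6, 190.6], 0.81), ([462.0, 189.4], 0.8), ([182.3, 134.8], 0.86), ([337.9, 204.5], 0.82), ([381.0, 205.6], 0.75), ([455.8, 209.5], 0.58)] pred [[175.6, 111.5], [180.6, 132.5]]
top [([283.9, 333.4], 0.79), ([327.5, 321.7], 0.78), ([539.8, 317.7], 0.57), ([206.2, 359.1], 0.84), ([528.0, 323.6], 0.7), ([334.4, 324.4], 0.62), ([286.5, 334.8], 0.45)] pred [[537.9, 317.8], [525.7, 320.2]]
row [-0.0051, 0.0075, 0.2515] [0.0018, -0.0024, 0.0035] mm 63 deg 0 pos [ 430.4 -335.2  362.9] grip 0.719 t 29.7
```

>>> apply_moves(
  deltas=[
    [-0.005, 0.007, 0.1, 0.002, -0.002, 0.003, 1],
    [-0.005, 0.007, 0.25, 0.002, -0.002, 0.003, 1],
    [-0.005, 0.007, 0.25, 0.002, -0.002, 0.003, 1],
    [-0.005, 0.007, 0.25, 0.002, -0.002, 0.003, 1],
  ],
)

```text
t: 30.1
ee_pos: [428.5, -337.3, 299.4]
tool_rot: [[0.987, -0.158, -0.002], [-0.158, -0.987, 0.002], [-0.002, -0.002, -1.0]]
wrist_force: [1.0, -1.8, -0.3]
grip_width: 0.723
grasp_force: 44.7
```

>>> apply_moves(
  deltas=[
    [-0.002, 0.002, 0.04, 0, 0, 0, 1],
    [-0.002, 0.002, 0.08, 0, 0, 0, 1],
    [-0.002, 0.002, 0.12, 0, 0, 0, 1],
    [-0.002, 0.002, 0.15, 0, 0, 0, 1],
    [-0.002, 0.002, 0.15, 0, 0, 0, 1],
  ],
)

```text
t: 30.6
ee_pos: [427.6, -337.7, 260.0]
tool_rot: [[0.987, -0.158, -0.003], [-0.158, -0.987, 0.003], [-0.003, -0.003, -1.0]]
wrist_force: [1.0, -0.3, -1.6]
grip_width: 0.717
grasp_force: 44.7
```

```bash
python3 -c "
from h import *
print(np.round(arm.observe()['wrist_force'],1))
move([428.5,-337.3,254],down(-.15-np.pi/2))"
```

```text
[ 1.  -0.3 -1.6]
row [0.0033, -0.002, 0.024] [-0.0029, 0.0031, -0.0085] mm 6 deg 1 pos [ 427.6 -337.7  260. ] grip 0.717 t 30.6
```

>>> apply_moves(
  deltas=[
    [0.003, 0, 0.01, 0, 0, 0, 1],
    [0.003, 0, 0.02, 0, 0, 0, 1],
    [0.003, 0, 0.02, 0, 0, 0, 1],
  ],
)

```text
t: 30.9
ee_pos: [428.5, -338.1, 256.6]
tool_rot: [[0.987, -0.158, -0.001], [-0.158, -0.987, 0.002], [-0.002, -0.001, -1.0]]
wrist_force: [-0.3, 0.8, -2.4]
grip_width: 0.716
grasp_force: 44.7
```

>>> apply_moves(
  deltas=[
    [0, 0, 0.004, 0, 0, 0, 1],
    [0, 0, 0.008, 0, 0, 0, 1],
    [0, 0, 0.01, 0, 0, 0, 1],
  ],
)

```text
t: 31.2
ee_pos: [428.6, -338.1, 254.3]
tool_rot: [[0.987, -0.158, -0.001], [-0.158, -0.987, 0.001], [-0.001, -0.001, -1.0]]
wrist_force: [-0.7, -0.2, -2.0]
grip_width: 0.724
grasp_force: 44.7
```

>>> apply_moves(
  deltas=[
    [0, 0, 0.004, 0, 0, 0, 1],
    [0, 0, 0.006, 0, 0, 0, 1],
  ],
)

```text
t: 31.4
ee_pos: [428.6, -338.1, 252.9]
tool_rot: [[0.987, -0.158, -0.001], [-0.158, -0.987, 0.001], [-0.001, -0.001, -1.0]]
wrist_force: [-0.5, 0.2, 0.7]
grip_width: 0.723
grasp_force: 44.7
```

>>> apply_moves(
  deltas=[
    [0, 0, 0.004, 0, 0, 0, 1],
    [0, 0, 0.006, 0, 0, 0, 1],
  ],
)

```text
t: 31.6
ee_pos: [428.8, -338.2, 252.8]
tool_rot: [[0.987, -0.158, 0.0], [-0.158, -0.987, 0.001], [-0.0, -0.001, -1.0]]
wrist_force: [-1.9, 1.8, 7.2]
grip_width: 0.72
grasp_force: 44.8
```

>>> apply_moves(
  deltas=[
    [0, 0, -0.004, 0, 0, 0, 1],
    [0, 0, -0.004, 0, 0, 0, 0],
    [0, 0, -0.004, 0, 0, 0, 0],
    [0, 0, -0.004, 0, 0, 0, 0],
    [0, 0, -0.004, 0, 0, 0, 0],
    [0, 0, -0.004, 0, 0, 0, 0],
  ],
)

```text
t: 32.2
ee_pos: [428.6, -338.1, 252.1]
tool_rot: [[0.987, -0.158, -0.001], [-0.158, -0.987, 0.002], [-0.002, -0.001, -1.0]]
wrist_force: [-0.7, -0.6, 0.1]
grip_width: 1.002
grasp_force: 0.0
```

>>> apply_moves(
  deltas=[
    [0, 0, -0.1, 0, 0, 0, 0],
    [0, 0, -0.3, 0, 0, 0, 0],
    [0, 0, -0.5, 0, 0, 0, 0],
    [-0.1, 0, -0.7, 0, 0, 0, 0],
    [-0.2, 0, -0.7, 0, 0, 0, 0],
    [-0.25, 0, -0.7, 0, 0, 0, 0],
    [-0.25, 0, -0.7, 0, 0, 0, 0],
  ],
)

```text
t: 32.9
ee_pos: [366.0, -328.2, 426.8]
tool_rot: [[0.987, -0.16, -0.001], [-0.16, -0.987, 0.002], [-0.002, -0.002, -1.0]]
wrist_force: [0.5, 0.6, -0.7]
grip_width: 0.999
grasp_force: 0.0
```

Run:
```python
from fit import *
s=arm.observe();print(np.round(s['ee_pos'],1),s['t'],s['grip_width'])
T,S=P('top'),P('scene'); b=box(-4.5,4.5,-31,31,10,130); r=box(-60,60,-31,31,20,29)
for c,cal in (('scene',S),('top',T)):
    im=arm.read_camera(c); cv2.imwrite(f'pics/end_{c}.png',im[:,:,::-1])
    for n,bx,p0,mid in (('strip_panel',b,(428.4,-337.5,-.15),70),('round_panel',r,(599,-173,.289),24.5)):
        pr=proj(cal,[*p0[:2],mid])[0]
        print(c,n,'pred',pr.round(1),[(np.round(d['uv'],1).tolist(),round(d['conf'],2)) for d in arm.tip_of(c,n+'_mid')])
        for d in arm.regions_of(c,n):
            if np.hypot(*(d['uv']-pr))<40: print('   fit',round(d['conf'],2),int(d['mask'].sum()),fit([bx],[(cal,d['mask'])],p0))
```

```text
[ 366.  -328.2  426.8] 32.9 0.9986636233203616
scene strip_panel pred [183.9 147.4] [([382.2, 189.7], 0.87), ([336.8, 185.3], 0.86), ([464.0, 187.0], 0.75), ([182.9, 146.3], 0.74), ([208.2, 232.5], 0.48)]
   fit 0.92 665 ([np.float64(423.3), np.float64(-339.1), np.float64(-0.243)], np.float64(0.252))
scene round_panel pred [210.5 233.7] [([208.5, 235.2], 0.97)]
   fit 0.68 1307 ([np.float64(597.6), np.float64(-171.3), np.float64(0.281)], np.float64(0.097))
top strip_panel pred [518.3 323.2] [([519.5, 323.8], 0.72), ([283.7, 331.9], 0.72), ([198.0, 361.4], 0.64), ([327.7, 326.0], 0.63), ([506.9, 226.5], 0.28)]
   fit 0.9 423 ([np.float64(426.6), np.float64(-342.1), np.float64(-0.082)], np.float64(0.234))
top round_panel pred [436.9 236.1] [([439.2, 239.8], 0.73), ([503.7, 225.6], 0.61)]
   fit 0.88 1680 ([np.float64(598.8), np.float64(-174.2), np.float64(0.302)], np.float64(0.034))
```

Run:
```python
from h import *
import pickle
c=pickle.load(open('w9.pkl','rb'))['cal']; im=cv2.cvtColor(cv2.imread('pics/w9.png'),cv2.COLOR_BGR2HSV); a=.289
for y in (-12,12):
  for sg in (-1,1):
    print(y,sg,[(x,*[int(v) for v in im[tuple(np.round(proj(c,[600+np.cos(a)*sg*x-np.sin(a)*y,-173.5+np.sin(a)*sg*x+np.cos(a)*y,27])[0][::-1]).astype(int))][1:]]) for x in range(54,76)])
```

```text
-12 -1 [(54, 55, 182), (55, 56, 179), (56, 54, 181), (57, 56, 186), (58, 54, 184), (59, 54, 183), (60, 57, 169), (61, 81, 136), (62, 116, 150), (63, 123, 189), (64, 127, 203), (65, 120, 202), (66, 124, 204), (67, 120, 206), (68, 104, 208), (69, 92, 164), (70, 61, 63), (71, 32, 32), (72, 34, 38), (73, 34, 37), (74, 8, 33), (75, 26, 39)]
-12 1 [(54, 152, 156), (55, 114, 168), (56, 24, 246), (57, 23, 245), (58, 24, 245), (59, 27, 243), (60, 63, 225), (61, 127, 233), (62, 126, 229), (63, 125, 226), (64, 125, 228), (65, 131, 183), (66, 122, 226), (67, 91, 247), (68, 80, 246), (69, 81, 246), (70, 81, 246), (71, 81, 246), (72, 87, 248), (73, 120, 243), (74, 76, 64), (75, 13, 39)]
12 -1 [(54, 55, 162), (55, 51, 160), (56, 55, 159), (57, 54, 157), (58, 56, 160), (59, 54, 162), (60, 58, 154), (61, 84, 128), (62, 115, 124), (63, 120, 153), (64, 125, 174), (65, 122, 177), (66, 120, 178), (67, 122, 178), (68, 127, 179), (69, 115, 146), (70, 60, 72), (71, 5, 47), (72, 11, 48), (73, 22, 47), (74, 36, 42), (75, 5, 49)]
12 1 [(54, 25, 245), (55, 25, 245), (56, 24, 245), (57, 25, 245), (58, 24, 245), (59, 27, 243), (60, 64, 224), (61, 116, 228), (62, 118, 242), (63, 119, 242), (64, 119, 243), (65, 133, 220), (66, 109, 236), (67, 88, 247), (68, 81, 246), (69, 79, 246), (70, 81, 246), (71, 81, 246), (72, 90, 248), (73, 126, 232), (74, 128, 128), (75, 12, 44)]
```

There is a visible gap between the panel and both end bars, about 1.5 mm and 6 mm, so the panel lies flat between the stops. Handing in.

```bash
python3 -c "
from plant import arm
print(arm.close_job())"
```

```text
the job is handed in; nothing more can be done
None
```

I handed the job in at about 33 s of the 70 s allowed. The round-tag panel was rested and let go on the easel, then laid flat, tag up, in the nest about 2–3 mm off centre. The strip-tag panel stands right end up, fully down in the stand slot. I touched nothing else; `close_job` returned no verdict, so this rests on my own measurements.

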